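# Set the tilting panel to the sliding bevel

### The arm

A 6-joint arm with a two-finger parallel gripper is mounted at the origin on the work surface. World frame = base frame: x ahead of the robot, y to its left, z up, the work surface at z = 0. Lengths are in m, angles in rad, forces in N, time in s.
With the tool pointing down it reaches from about 0.375 to 0.975 m from the base axis. Payload 3.8 kg.
Tool frame: the origin (TCP) lies at the very end of the fingers, on their centre line; the grasp point (between the pads) lies 19 mm behind it (bot.grip_point_offset is the distance from the TCP to the grasp point, in m); z points along the fingers, x is the direction in which the jaws open and shut, and the axes are right-handed (so a half turn about z gives the same grasp; the last joint's range is limited). The gripper opens to 85 mm and grips with 20 to 120 N. Pads are 22 mm wide; open, the fingers measure 114 mm over their backs; the gripper's body (76 mm by 85 mm) begins 54 mm behind the grasp point. The pads swing forward as they close: fully open they stand 13 mm farther back than shut.
Start: joints at [-1.323, 0.264, 1.604, -0, 1.274, -0.037], TCP at [0.19, -0.648, 0.231] pointing down, gripper open.
Joint ranges: [-2.63, 2.63], [-0.94, 2.18], [0.31, 2.57], [-1.31, 4.45], [0, 2.66], [-2.55, 2.55]. Speed limits (rad/s): [2.57, 2.57, 3.14, 3.14, 3.14, 3.14].

### API

Orientations are given as a rotation vector (axis times angle).
In Python, from workcell import bot, read_camera gives the robot as it stands.
- The arm moves only by the tool arm_command, never from a script. Its argument "rows" is a list of rows, each an object with "delta_rot": the turn, a rotation vector about the tool's x, y, z in rad, a list of three; "xyz": the shift along the tool's x, y, z in m, a list of three; "gripper": the finger opening in m, from 0 to 0.0854. A call has 1 to 12 rows; each row shifts and turns the commanded pose from where the row before left it, along the tool's axes as they then stand; what a row does not reach is not made up. A row lasts 1/10 s, in which the tool goes at most 50 mm and 8.59 degrees, less where a joint would pass 70% of its speed; a pose out of reach is approached as far as the arm can. A call is refused whole if a number of a shift passes 0.05 or a number of a turn 0.15, either way. A call with a gripper value outside its range is refused whole. The fingers move at their own pace and stop on an object; "force" is the grip in N (left out, the last holds). Time passes only in rows, so rows that do not move let the fingers close. It gives the time, the measured TCP pose, the force and the opening at its end, in the units of the state.
- bot.read_state(): the state, without advancing time (a new reading comes with each control period).
- read_camera(name): name is "scene" or "top"; returns a dict with "pixels" (420x560x3 uint8, red, green, blue), "range_z" (420x560 float32, m along the optical axis (not along the pixel's ray), 0 where there is no reading), "intrinsics" (3x3 intrinsics, pixels), "camera_from_world" (4x4, takes a point from world to camera coordinates). Camera axes: x right, y up, looking along -z (the intrinsics and any distortion apply to the point x, -y, -z); pixel columns grow to the right and rows downward; lengths in m; the calibration is good to about 2 mm. A picture is of the moment at which its call begins.
- bot.finish_job(): hands the job in, once; it reports no verdict.
The state is a dict: "time": time; "q": joint angles; "joint_vel": joint speeds; "joint_torque": joint torques, N m; "tool_pos": TCP position; "tcp_rot": TCP orientation; "wrist_force": force on the tool from outside, world axes, zero at the start; "torque": the same for the moment, N m; "width": opening from 0.0 (shut) to 1.0 (fully open).
Only numpy, scipy, OpenCV 4.12 (cv2) and the standard library are available. Lean on these libraries where they do the work, as an engineer would, in place of code of your own. Each camera call takes 0.05 s, during which the arm holds its last target.

### The job

Take the sliding bevel out of its cradle, stand it upright on the long thin edge of its stock, centred between the two low rails beside the hinged panel with the blade's end away from the hinge side, and let go of it. Then swing the hinged panel up by its dowel handle until it is parallel to the bevel's blade, and finish while the gripper is still holding it still at that angle, with the bevel standing free. Leave the other things on the bench where they are.

Things in the scene. Friction and masses are not known exactly. Their poses are not given: they have to be found in the camera images.
- gauge_center (a point): Centre of the loose sliding bevel's dark wooden stock: 150 long (x), 16 thick (y), 60 mm high (z), steel blade out of its -x end; 0.3 kg. It leans 40 degrees in a low cradle; z points from the long edge it is to stand on to the long edge to grasp. The cradle touches only the lower 34 mm, over 45 mm either side of the centre: the middle is free for a finger on each face (25 mm room).
- blade (a joint): Angle of the bevel's locked steel blade (22 x 4 mm, tip 145 mm from its pivot; pivot at x = -60, z = +10 mm from the stock's centre): 0 would point along the stock's -x, pi/2 along its z. Differs each time, 0.55 to 1.0 rad; does not give way. The angle to copy.
- blade_tip (a point): Tip of the blade, on its centre line. Its x axis points from the tip back to the pivot.
- slot (a point): Place for the bevel on the fixed jig (plywood base 200 x 270 x 18 mm): centre of the floor, 18 mm above the bench, between two low dark wooden rails (130 mm long along x, 20 mm apart, 20 mm high, flared mouths). x runs along the rails towards the jig's hinge side, y across them towards the panel, z up. The nearest edge of the panel is 65 mm away.
- hinge (a point): Middle of the panel's hinge axis on the jig, 90 mm ahead (x) and 140 mm to the +y side of the slot point, 45 mm above the bench; axes as the slot's. The hinge axis is its y.
- panel (a joint): Angle of the hinged wooden panel (170 x 150 x 12 mm, about 0.35 kg): 0 lying level (its stop and start), growing to 1.5 rad as its free edge with the dowel handle, on the jig's -x side, swings up. Nearly free: it falls when let go. With the bevel square between the rails it is parallel to the blade when panel equals blade.
- panel_bar (a point): Centre of the panel's round dowel handle, diameter 14 mm, parallel to the hinge, 220 mm from its axis; 106 mm free between the side arms, 43 mm gap between dowel and panel edge, open bench below (dowel 45 mm above it at the start). x points along the panel to the hinge, y along the dowel.
- tape: Bystander, to be left alone: yellow and black tape measure, 68 x 40 x 60 mm high; origin at its underside.
- driver: Bystander, to be left alone: screwdriver with a red handle, lying flat; origin at its underside.
- offcut: Bystander, to be left alone: wooden offcut block, 90 x 50 x 40 mm high; origin at its underside.
- glue: Bystander, to be left alone: white glue bottle, diameter 60, 170 mm high; origin at its underside.
- screws: Bystander, to be left alone: squat pale jar with a white lid, diameter 70, 85 mm high; origin at its underside.
- mug: Bystander, to be left alone: white mug, diameter 80, 90 mm high; origin at its underside.
- carton: Bystander, to be left alone: cardboard carton, 100 x 70 x 60 mm high; origin at its underside.

How it is judged:
On the way:
1. the bevel stands upright on its long edge between the rails, let go, while the panel is still down (x of gauge_center in the frame of slot between -0.03 and 0.03 m and y of gauge_center in the frame of slot between -0.006 and 0.006 m and z of gauge_center in the frame of slot between 0.025 and 0.035 m and angle between gauge_center's own z axis and vertical below 0.12 rad and angle between the x axis of gauge_center and the x axis of slot, either way round below 0.09 rad and x of blade_tip in the frame of slot below -0.06 m and contact force between gauge and the fingers below 0.1 N and linear speed of gauge below 0.02 m/s and value of joint panel below 0.15 rad), for 0.3 s.
At the end, for the whole second after the job is handed in: Bevel free on its long edge between the rails (30 mm along, 6 across, 5 up; 0.12 rad of upright, 0.09 of the rails' line; blade end away from the hinge), fingers off it; panel within 0.06 rad of parallel to the blade, still, held by the fingers (over 0.4 N), not on the bevel (x of gauge_center in the frame of slot between -0.03 and 0.03 m and y of gauge_center in the frame of slot between -0.006 and 0.006 m and z of gauge_center in the frame of slot between 0.025 and 0.035 m and angle between gauge_center's own z axis and vertical below 0.12 rad and angle between the x axis of gauge_center and the x axis of slot, either way round below 0.09 rad and x of blade_tip in the frame of slot below -0.06 m and contact force between gauge and the fingers below 0.1 N and linear speed of gauge below 0.02 m/s and angle between the x axis of panel_bar and the x axis of blade_tip, either way round below 0.06 rad and velocity of joint panel between -0.05 and 0.05 rad/s and contact force between panel and the fingers above 0.4 N and contact force between panel and gauge below 0.1 N and value of joint panel above 0.4 rad); the arm keeps its last pose, push and grip.
It fails at once if a bystander on the bench is moved more than 30 mm (distance of any of tape, driver, offcut, glue, screws, mug, carton from where it was at the start of the episode above 0.03 m).
It also fails if it takes over 58 s, if anything falls off the work surface, if the arm or the gripper's body presses on something with over 40 N, if the wrist force passes 120 N, or if a joint passes its speed limit or range.

## Working session

There is one attempt and no reset: what is moved stays moved. The work goes in short steps, Python scripts to look and compute and a tool call to move; the robot and the scene stay as the last step left them, time stands still between calls to the robot, and variables do not carry over. Pictures are saved under pics/ and viewed, and the job is handed in when it is done.

Besides the shell and the picture viewer there is one more tool, called after "Request:" as name(argument=value, ...) on one line, values as JSON. arm_command: Moves the arm, as the interface text tells. Its arguments: {"type":"object","properties":{"rows":{"type":"array","items":{"type":"object","properties":{"delta_rot":{"type":"array","items":{"type":"number"}},"xyz":{"type":"array","items":{"type":"number"}},"gripper":{"type":"number"}}}},"force":{"type":"number"}},"required":["rows"]}

```bash
mkdir -p pics; ls; cat > h.py <<'E'
import numpy as np, cv2
from workcell import bot, read_camera
from scipy.spatial.transform import Rotation as R
def shot(name,tag):
    c=read_camera(name); cv2.imwrite(f'pics/{tag}.png',c['pixels'][:,:,::-1]); np.savez(f'pics/{tag}.npz',**c); return c
def load(tag): return dict(np.load(f'pics/{tag}.npz'))
def cloud(c):
    K=c['intrinsics'];d=c['range_z'];v,u=np.mgrid[:d.shape[0],:d.shape[1]]
    P=np.stack([(u-K[0,2])/K[0,0]*d,-(v-K[1,2])/K[1,1]*d,-d,np.ones_like(d)],-1)
    W=P@np.linalg.inv(c['camera_from_world']).T
    W=W[...,:3]; W[d==0]=np.nan; return W
def proj(c,p):
    q=c['camera_from_world']@np.append(p,1); K=c['intrinsics']
    return np.array([K[0,0]*q[0]/-q[2]+K[0,2],K[1,1]*-q[1]/-q[2]+K[1,2]])
E
python3 - <<'E'
from h import *
for n in ('scene','top'):
    c=shot(n,n+'0'); print(c['intrinsics'],np.linalg.inv(c['camera_from_world']).round(3)); 
    print({k:np.shape(v) for k,v in c.items()})
print(bot.read_state())
E
```

```text
pics
[[398.89318365   0.         279.26487684]
 [  0.         398.89318365 210.85956982]
 [  0.           0.           1.        ]] [[ 0.667 -0.497  0.555  1.298]
 [ 0.745  0.449 -0.494 -0.755]
 [-0.003  0.743  0.669  1.05 ]
 [ 0.     0.     0.     1.   ]]
{'pixels': (420, 560, 3), 'range_z': (420, 560), 'intrinsics': (3, 3), 'camera_from_world': (4, 4)}
[[498.92638617   0.         287.29605367]
 [  0.         498.92638617 208.72536506]
 [  0.           0.           1.        ]] [[-0.003  0.997 -0.073  0.414]
 [-1.    -0.003  0.003 -0.014]
 [ 0.002  0.073  0.997  1.548]
 [ 0.     0.     0.     1.   ]]
{'pixels': (420, 560, 3), 'range_z': (420, 560), 'intrinsics': (3, 3), 'camera_from_world': (4, 4)}
{'time': 0.1, 'q': array([-1.32290157e+00,  2.64693614e-01,  1.60526359e+00,  1.44597938e-05,
        1.27367176e+00, -3.68771344e-02]), 'joint_vel': array([ 1.67319854e-04, -2.50845566e-03, -1.91155419e-03, -6.07094413e-05,
        1.33482536e-04, -9.80292019e-04]), 'joint_torque': array([ 2.73229552e-04, -5.16705251e+01, -3.68589914e+01, -1.68553333e-04,
        6.19393613e-03,  3.99511570e-07]), 'tool_pos': array([ 0.18948846, -0.64716684,  0.23006173]), 'tcp_rot': array([-2.51315741e+00,  1.88295731e+00,  2.47272462e-03]), 'wrist_force': array([-0.95131425,  0.31742264, -0.05200883]), 'torque': array([0.08136019, 0.04571878, 0.08594527]), 'width': 1.0008676228647133}
```

View pics/scene0.png

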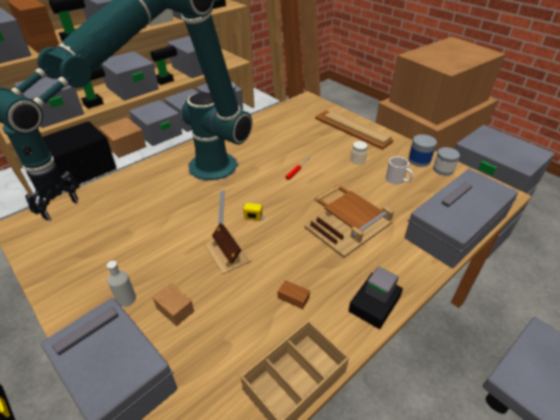

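View pics/top0.png

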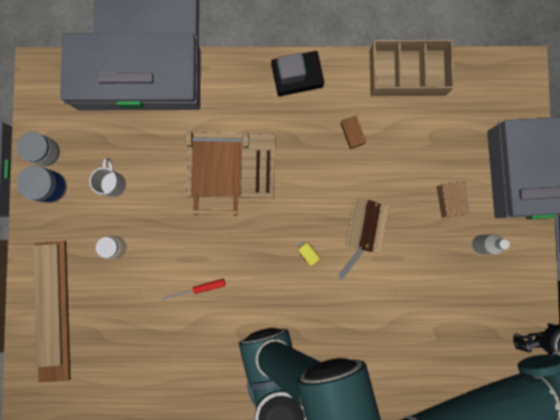

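The top view shows the jig at about (232,170), with its rails at (257–269,150–192), hinge at row 138 and dowel near row 205. The bevel's stock is at (370,225) with the blade tip at (342,277). I'll enlarge both.

```bash
python3 - <<'E'
from h import *
c=load('top0'); 
def crop(tag,u0,v0,w,h,s,out):
    im=cv2.imread(f'pics/{tag}.png')[v0:v0+h,u0:u0+w]; im=cv2.resize(im,None,fx=s,fy=s,interpolation=cv2.INTER_CUBIC)
    for i in range(0,w,10): cv2.putText(im,str(u0+i),(i*s,8),0,.3,(255,255,255)); cv2.line(im,(i*s,10),(i*s,14),(255,255,255))
    for i in range(0,h,10): cv2.putText(im,str(v0+i),(0,i*s+4),0,.3,(255,255,255))
    cv2.imwrite(f'pics/{out}.png',im)
crop('top0',180,122,104,98,6,'jig'); crop('top0',330,190,70,95,6,'bev')
crop('scene0',180,180,90,95,6,'bevs'); crop('scene0',295,175,105,85,7,'jigs')
W=cloud(c)
for (u,v) in [(257,152),(257,190),(269,152),(269,190),(263,170),(217,138),(192,138),(244,138),(240,208),(216,196),(366,225),(376,228),(342,277),(380,205),(354,245)]: print(u,v,W[v,u].round(4))
E
```

```text
257 152 [0.6984 0.0742 0.0411]
257 190 [0.5828 0.0746 0.0311]
269 152 [0.6981 0.0375 0.0421]
269 190 [0.5835 0.0382 0.0239]
263 170 [0.6457 0.0567 0.0223]
217 138 [0.741  0.196  0.0454]
192 138 [0.7425 0.2734 0.0397]
244 138 [0.7377 0.1125 0.0598]
240 208 [ 0.5303  0.1295 -0.0029]
216 196 [0.5658 0.2014 0.0198]
366 225 [ 0.4729 -0.2497  0.0779]
376 228 [ 0.4653 -0.2861  0.0387]
342 277 [ 0.324  -0.1718  0.1269]
380 205 [ 0.5347 -0.2984  0.0437]
354 245 [ 0.4142 -0.2231  0.0072]
```

View pics/jig.png

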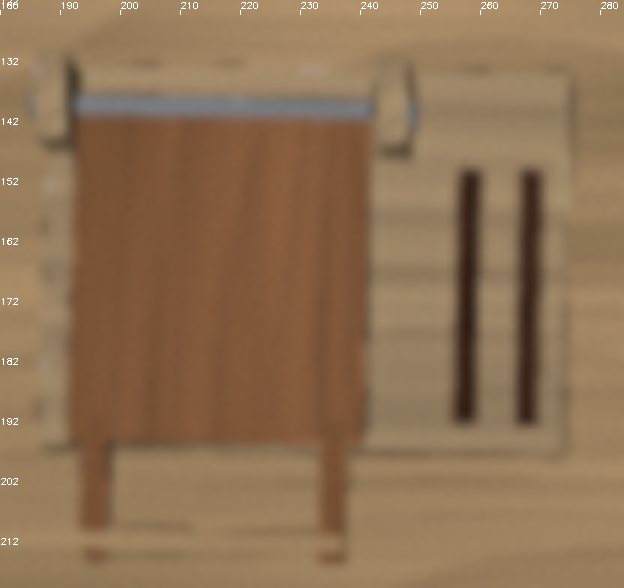

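View pics/bev.png

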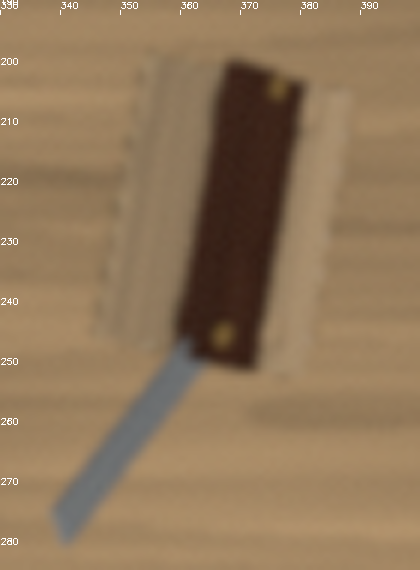

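View pics/bevs.png

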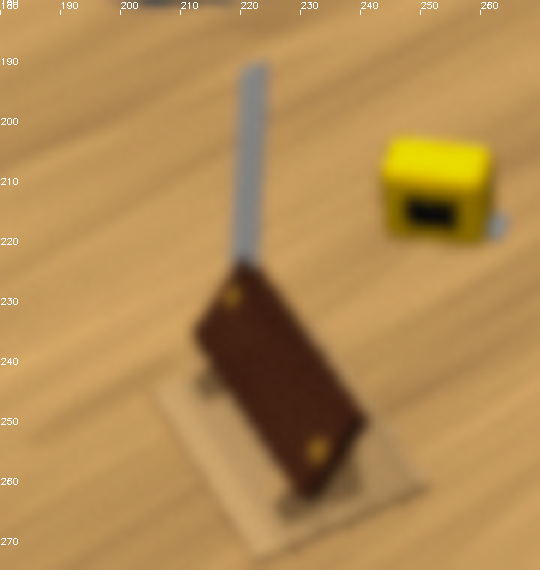

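View pics/jigs.png

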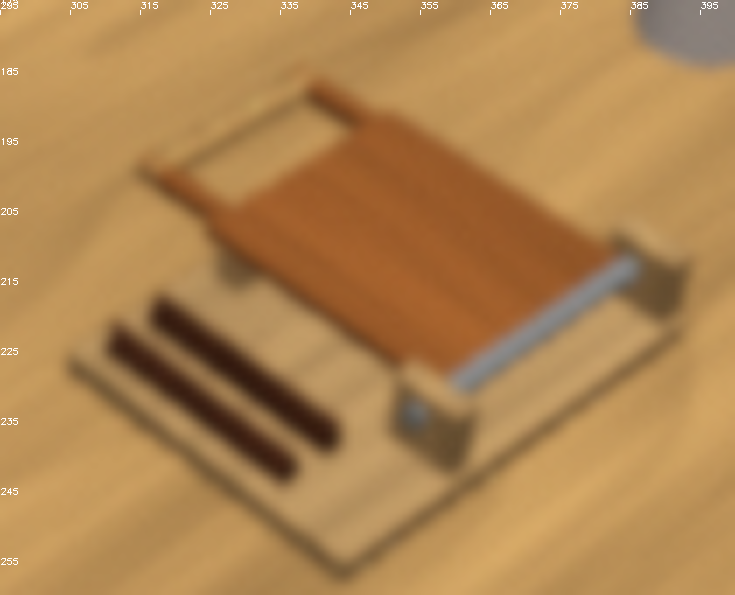

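```bash
python3 - <<'E'
from h import *
for tag,(u0,v0,u1,v1) in (('top0',(350,193,392,258)),('scene0',(205,215,250,272))):
    c=load(tag);W=cloud(c);im=c['pixels'].astype(int)
    m=np.zeros(im.shape[:2],bool); m[v0:v1,u0:u1]=1
    m&=(im.sum(-1)<190)&(im[...,0]>im[...,2]+8); 
    m=cv2.erode(m.astype(np.uint8),np.ones((3,3)))>0
    P=W[m];P=P[~np.isnan(P).any(1)];P=P[P[:,2]>0.005]
    # robust plane
    k=np.ones(len(P),bool)
    for t in (.01,.006,.004,.004,.004):
        ce=P[k].mean(0);n=np.linalg.svd(P[k]-ce,full_matrices=False)[2][2]; n*=np.sign(n[2]); k=abs((P-ce)@n)<t
    print(tag,len(P),k.sum(),'n',n.round(3),'elev',np.degrees(np.arcsin(n[2])),'cen',ce.round(4),'rms',((P[k]-ce)@n).std())
    U=np.linalg.svd(P[k]-ce,full_matrices=False)[2]; print('long',U[0].round(3), 'range',np.ptp((P[k]-ce)@U[0]),np.ptp((P[k]-ce)@U[1]), 'zr',P[k][:,2].min(),P[k][:,2].max())
    print((cv2.minAreaRect(np.argwhere(m)[:,::-1].astype(np.float32))))
    # depth along noise
E
```

```text
top0 451 381 n [-0.137 -0.732  0.667] elev 41.85344183689039 cen [ 0.4736 -0.2634  0.0675] rms 0.0017896137168684966
long [-0.983  0.183 -0.003] range 0.13726294320223287 0.05829888836708433 zr 0.04288957584971698 0.08839060568928536
((369.3138122558594, 225.55538940429688), (11.006403923034668, 46.63239669799805), 10.007980346679688)
scene0 364 341 n [-0.143 -0.769  0.623] elev 38.51043437994205 cen [ 0.48   -0.2697  0.065 ] rms 0.0016564081025733327
long [ 0.985 -0.173  0.012] range 0.1415047764074529 0.05415244368182659 zr 0.04147486998065153 0.08625349314819619
((226.23074340820312, 243.3461151123047), (35.778160095214844, 13.312803268432617), 56.30992889404297)
```

```bash
cat > fit.py <<'E'
from h import *
from scipy.optimize import minimize
def frame(p):
    x,y,z,yaw,t=p[:5]  # yaw of stock x axis, tilt of z
    X=np.array([np.cos(yaw),np.sin(yaw),0]);H=np.array([-np.sin(yaw),np.cos(yaw),0])
    Z=np.cos(t)*np.array([0,0,1])+np.sin(t)*H; Y=np.cross(Z,X)
    return np.array([x,y,z]),np.stack([X,Y,Z],1)
def box(lo,hi): return np.array([[a,b,c] for a in (lo[0],hi[0]) for b in (lo[1],hi[1]) for c in (lo[2],hi[2])])
def blade_pts(b):
    d=np.array([-np.cos(b),0,np.sin(b)]);n=np.array([np.sin(b),0,np.cos(b)]);pv=np.array([-.06,0,.01])
    return np.array([pv+d*l+n*w+np.array([0,t,0]) for l in (0.0,.145) for w in (-.011,.011) for t in (-.002,.002)])
S=8
def ren(c,pts,roi):
    u0,v0,u1,v1=roi
    q=np.array([proj(c,p) for p in pts])
    im=np.zeros(((v1-v0)*S,(u1-u0)*S),np.uint8)
    h=cv2.convexHull(((q+.5-[u0,v0])*S).astype(np.float32)).reshape(-1,2)
    cv2.fillConvexPoly(im,np.round(h*16).astype(np.int32),1,shift=4)
    return im.reshape(v1-v0,S,u1-u0,S).mean((1,3))
E
cat > fitb.py <<'E'
from fit import *
views=[]
for tag,roi in (('top0',(330,193,392,285)),('scene0',(203,182,250,272))):
    c=load(tag);u0,v0,u1,v1=roi;im=c['pixels'][v0:v1,u0:u1].astype(int)
    R_,G,B=im[...,0],im[...,1],im[...,2]
    dark=((im.sum(-1)<215)).astype(float)
    W=cloud(c)[v0:v1,u0:u1]
    grey=((R_-B)<35)&(im.sum(-1)>215)
    if tag=='top0': grey[:50]=0
    else: grey[48:]=0
    views.append((c,roi,dark,grey.astype(float)))
    cv2.imwrite(f'pics/m_{tag}.png',cv2.resize(np.hstack([dark,grey])*255,None,fx=5,fy=5,interpolation=0))
def cost(p):
    C,A=frame(p);e=0
    for c,roi,d,g in views:
        s=ren(c,box([-.075,-.008,-.03],[.075,.008,.03])@A.T+C,roi)
        bl=ren(c,blade_pts(p[5])@A.T+C,roi)*(s<.5)
        e+=abs(s-d).sum()+abs(bl-g).sum()
    return e
best=None
for b in (.6,.75,.9):
    r=minimize(cost,[.474,-.258,.06,-.18,.70,b],method='Nelder-Mead',options=dict(initial_simplex=np.array([[.474,-.258,.06,-.18,.70,b]]+[list(np.array([.474,-.258,.06,-.18,.70,b])+np.eye(6)[i]*[.008,.008,.008,.08,.08,.1][i]) for i in range(6)]),maxiter=1500,xatol=1e-5,fatol=.01))
    print(r.x.round(4),r.fun)
E
python3 fitb.py
```

```text
[ 0.4725 -0.2642  0.0524 -0.1933  0.5904  0.8612] 258.140625
[ 0.469  -0.2636  0.0499 -0.2064  0.5999  0.8376] 253.359375
[ 0.4715 -0.2642  0.0498 -0.1951  0.605   0.8429] 256.359375[ WARN:0@0.674] global loadsave.cpp:1063 imwrite_ Unsupported depth image for selected encoder is fallbacked to CV_8U.
```

```bash
python3 - <<'E'
import cv2,numpy as np
a=cv2.imread('pics/m_top0.png');b=cv2.imread('pics/m_scene0.png');print(a.shape,b.shape)
h=min(a.shape[0],b.shape[0]);o=np.hstack([a[:h],b[:h]]);cv2.imwrite('pics/m.png',cv2.resize(o,(780,int(h*780/o.shape[1]))))
E
```

```text
(460, 620, 3) (450, 470, 3)
```

View pics/m.png

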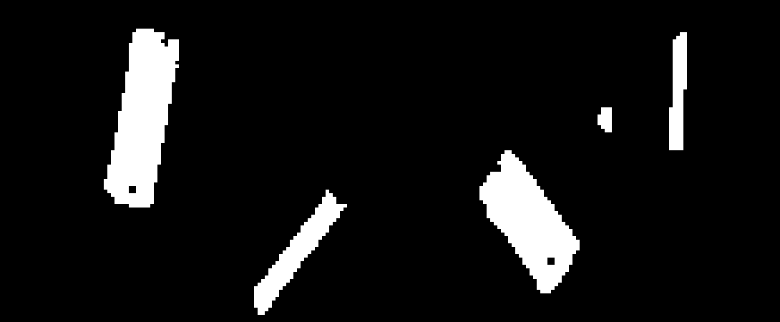

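```bash
sed -i 's/<35)&(im.sum(-1)>215)/<45)\&(im.sum(-1)>240)/; s/(im.sum(-1)<215)/(im.sum(-1)<(240 if tag=="top0" else 215))/' fitb.py
sed -i "s/    else: grey\[48:\]=0/    else: grey[42:]=0; grey[:,32:]=0; dark[:34]=0/" fitb.py
cat >> fitb.py <<'E'
print('fixed tilt')
f=lambda q: cost([q[0],q[1],q[2],q[3],.698,q[4]])
s0=np.array([.474,-.258,.06,-.18,.8])
for sg in (1,-1):
    r=minimize(f,s0,method='Nelder-Mead',options=dict(initial_simplex=np.vstack([s0]+[s0+sg*np.eye(5)[i]*[.008,.008,.008,.08,.1][i] for i in range(5)]),maxiter=1500,xatol=1e-5,fatol=.01))
    print(r.x.round(4),r.fun)
p=[*r.x[:4],.698,r.x[4]];C,A=frame(p);ims=[]
for c,roi,d,g in views:
    u0,v0,u1,v1=roi;im=cv2.resize(c['pixels'][v0:v1,u0:u1,::-1],None,fx=6,fy=6,interpolation=cv2.INTER_CUBIC)
    for pts in (box([-.075,-.008,-.03],[.075,.008,.03]),blade_pts(p[5])):
        q=np.array([proj(c,x) for x in pts@A.T+C]);h=cv2.convexHull(((q+.5-[u0,v0])*6).astype(np.float32))
        cv2.polylines(im,[np.round(h).astype(np.int32)],True,(0,255,0),1)
    ims.append(im[:540])
cv2.imwrite('pics/ov1.png',np.hstack(ims))
E
python3 fitb.py
```

```text
[ 0.4732 -0.2642  0.0529 -0.1899  0.6338  0.8025] 248.28125
[ 0.4712 -0.2639  0.051  -0.1946  0.6181  0.8224] 239.75
[ 0.4701 -0.2637  0.05   -0.2012  0.6252  0.8036] 239.515625
fixed tilt
[ 0.471  -0.264   0.0503 -0.1804  0.7908] 282.21875
[ 0.4726 -0.2634  0.0546 -0.1655  0.7967] 293.625[ WARN:0@0.585] global loadsave.cpp:1063 imwrite_ Unsupported depth image for selected encoder is fallbacked to CV_8U.
```

View pics/ov1.png

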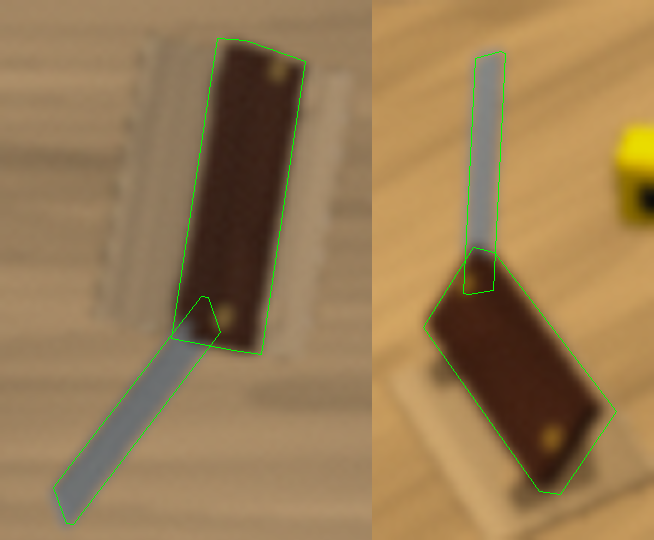

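```bash
cat > fitr.py <<'E'
from fit import *
views=[]
for tag,roi in (('top0',(248,143,278,200)),('scene0',(303,212,348,250))):
    c=load(tag);u0,v0,u1,v1=roi;im=c['pixels'][v0:v1,u0:u1].astype(float).sum(-1)
    bg=np.percentile(im,60);dk=np.percentile(im,2);print(tag,bg,dk)
    d=np.clip((bg*.93-im)/(bg*.93-dk),0,1)
    if tag=='scene0':
        v,u=np.mgrid[v0:v1,u0:u1]; d[(v>227+(u-305)*1.0-2)|(v<212)]=0; d[(u-303)*.0+v-212<(u-320)*.9]=0
    views.append((c,roi,d)); cv2.imwrite(f'pics/r_{tag}.png',cv2.resize((d*255).astype(np.uint8),None,fx=8,fy=8,interpolation=0))
def pts(p):
    x,y,yaw,T=p[:4];Rz=R.from_euler('z',yaw).as_matrix()
    for s in (1,-1):
        a,b=sorted([s*.010,s*(.010+T)])
        yield box([-.065,a,.018],[.065,b,.038])@Rz.T+[x,y,0]
def cost(p,vs):
    e=0
    for c,roi,d in vs:
        s=sum(ren(c,q,roi) for q in pts(p)); e+=((np.clip(s,0,1)-d)**2).sum()
    return e
s0=np.array([.643,.056,0.0,.010])
for vs in (views,views[:1],views[1:]):
  for sg in (1,-1):
    r=minimize(cost,s0,args=(vs,),method='Nelder-Mead',options=dict(initial_simplex=np.vstack([s0]+[s0+sg*np.eye(4)[i]*[.006,.006,.04,.003][i] for i in range(4)]),xatol=1e-5,fatol=.005))
    print(r.x.round(4),r.fun)
  if vs is views: keep=r.x
ims=[]
for c,roi,d in views:
    u0,v0,u1,v1=roi;im=cv2.resize(c['pixels'][v0:v1,u0:u1,::-1],None,fx=8,fy=8,interpolation=cv2.INTER_CUBIC)
    for q in pts(keep):
        q=np.array([proj(c,x) for x in q]);h=cv2.convexHull(((q+.5-[u0,v0])*8).astype(np.float32))
        cv2.polylines(im,[np.round(h).astype(np.int32)],True,(0,255,0),1)
    ims.append(np.vstack([im,np.zeros((460-im.shape[0],im.shape[1],3),np.uint8)]) if im.shape[0]<460 else im[:460])
cv2.imwrite('pics/ov2.png',np.hstack(ims))
E
python3 fitr.py; python3 -c "
from h import *
s=bot.read_state();print(R.from_rotvec(s['tcp_rot']).as_matrix().round(3))"
```

```text
top0 372.0 121.0
scene0 413.0 107.0
[ 0.6407  0.0579 -0.0289  0.0096] 74.66013122086262
[ 0.6405  0.0578 -0.0233  0.0095] 74.25593525048416
[ 0.6406  0.058  -0.0254  0.0101] 23.59629398345939
[ 0.6406  0.0581 -0.0265  0.0102] 23.614442348724328
[ 0.6405  0.0569 -0.0277  0.0084] 44.34400493204423
[ 0.6403  0.0566 -0.0227  0.0084] 44.63429546581992
[[ 0.281 -0.96  -0.   ]
 [-0.96  -0.281  0.002]
 [-0.002 -0.    -1.   ]]
```

View pics/ov2.png

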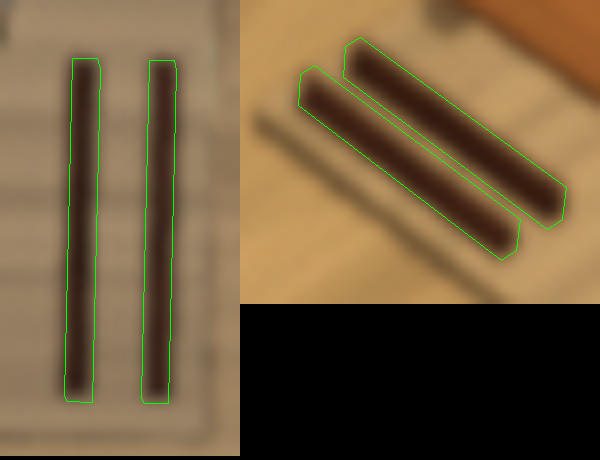

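```bash
cat > plan.py <<'E'
from h import *
def plan(Pt,Rt,verbose=True):
    s=bot.read_state();R0=R.from_rotvec(s['tcp_rot']).as_matrix();p0=s['tool_pos']
    w=R.from_matrix(R0.T@Rt).as_rotvec()
    print('pos',p0.round(4),'q',s['q'].round(3),'F',s['wrist_force'].round(1),'w',round(s['width'],3),'t',s['time'])
    print('rot tool',w.round(4),'|%.3f|'%np.linalg.norm(w),'dpos world',(Pt-p0).round(4))
    print('shift in cur tool',(R0.T@(Pt-p0)).round(4),' in tgt tool',(Rt.T@(Pt-p0)).round(4))
def Rg(yaw,t):
    from fit import frame
    A=frame([0,0,0,yaw,t])[1]; return np.stack([-A[:,1],-A[:,0],-A[:,2]],1)
E
python3 - <<'E'
from plan import *
C=np.array([.472,-.264,.052]);Rt=Rg(-.185,.70)
print(Rt.round(3)); plan(C+.15*-Rt[:,2],Rt)
E
```

```text
[[-0.141 -0.983 -0.119]
 [-0.752  0.184 -0.633]
 [ 0.644 -0.    -0.765]]
pos [ 0.1895 -0.6472  0.2301] q [-1.323  0.265  1.605  0.     1.274 -0.037] F [-1.   0.3 -0.1] w 1.001 t 0.1
rot tool [-0.164   0.6889  0.4505] |0.839| dpos world [ 0.3003  0.4782 -0.0633]
shift in cur tool [-0.3744 -0.4225  0.0641]  in tgt tool [-0.4425 -0.2072 -0.2899]
```

Request:
arm_command(rows=[{"xyz": [0, 0, -0.01], "delta_rot": [-0.0273, 0.1148, 0.0751], "gripper": 0.032}, {"xyz": [0, 0, -0.01], "delta_rot": [-0.0273, 0.1148, 0.0751], "gripper": 0.032}, {"xyz": [0, 0, -0.01], "delta_rot": [-0.0273, 0.1148, 0.0751], "gripper": 0.032}, {"xyz": [0, 0, 0], "delta_rot": [-0.0273, 0.1148, 0.0751], "gripper": 0.032}, {"xyz": [0, 0, 0], "delta_rot": [-0.0273, 0.1148, 0.0751], "gripper": 0.032}, {"xyz": [0, 0, 0], "delta_rot": [-0.0273, 0.1148, 0.0751], "gripper": 0.032}])

```text
time: 0.7
tool_pos: [0.1878, -0.6434, 0.2601]
tcp_rot: [1.667, -1.959, 0.56]
wrist_force: [-0.8, -0.1, -0.8]
width: 0.374
```

```bash
cat > g.py <<'E'
from plan import *
C=np.array([.472,-.264,.052]);Rt=Rg(-.185,.70)
import sys
plan(C+float(sys.argv[1])*-Rt[:,2],Rt)
E
python3 g.py .15
```

```text
pos [ 0.1878 -0.6434  0.2601] q [-1.141 -0.059  2.043 -0.596  0.679  0.97 ] F [-0.8 -0.1 -0.8] w 0.374 t 0.7
rot tool [-0.0034  0.0374  0.0234] |0.044| dpos world [ 0.302   0.4744 -0.0934]
shift in cur tool [-0.4638 -0.2213 -0.2467]  in tgt tool [-0.4593 -0.2096 -0.2647]
```

Request:
arm_command(rows=[{"xyz": [-0.036, -0.0165, -0.0205], "delta_rot": [0, 0, 0], "gripper": 0.032}, {"xyz": [-0.036, -0.0165, -0.0205], "delta_rot": [0, 0, 0], "gripper": 0.032}, {"xyz": [-0.036, -0.0165, -0.0205], "delta_rot": [0, 0, 0], "gripper": 0.032}, {"xyz": [-0.036, -0.0165, -0.0205], "delta_rot": [0, 0, 0], "gripper": 0.032}, {"xyz": [-0.036, -0.0165, -0.0205], "delta_rot": [0, 0, 0], "gripper": 0.032}, {"xyz": [-0.036, -0.0165, -0.0205], "delta_rot": [0, 0, 0], "gripper": 0.032}, {"xyz": [-0.036, -0.0165, -0.0205], "delta_rot": [0, 0, 0], "gripper": 0.032}, {"xyz": [-0.036, -0.0165, -0.0205], "delta_rot": [0, 0, 0], "gripper": 0.032}, {"xyz": [-0.036, -0.0165, -0.0205], "delta_rot": [0, 0, 0], "gripper": 0.032}, {"xyz": [-0.036, -0.0165, -0.0205], "delta_rot": [0, 0, 0], "gripper": 0.032}, {"xyz": [0, 0, 0], "delta_rot": [0, 0, 0], "gripper": 0.032}, {"xyz": [0, 0, 0], "delta_rot": [0, 0, 0], "gripper": 0.032}])

```text
time: 1.9
tool_pos: [0.4167, -0.2656, 0.1992]
tcp_rot: [1.674, -1.956, 0.556]
wrist_force: [0.4, -0.2, 0.8]
width: 0.372
```

```bash
python3 g.py .15
```

```text
pos [ 0.4167 -0.2656  0.1992] q [-0.177 -0.057  2.161 -0.732  1.159  1.895] F [ 0.4 -0.2  0.8] w 0.372 t 1.9
rot tool [-0.0038  0.0403  0.029 ] |0.050| dpos world [ 0.073   0.0966 -0.0324]
shift in cur tool [-0.1039 -0.0572 -0.0406]  in tgt tool [-0.1038 -0.054  -0.045 ]
```

Request:
arm_command(rows=[{"xyz": [-0.026, -0.0135, -0.0112], "delta_rot": [-0.002, 0.02, 0.0145], "gripper": 0.032}, {"xyz": [-0.026, -0.0135, -0.0112], "delta_rot": [-0.002, 0.02, 0.0145], "gripper": 0.032}, {"xyz": [-0.026, -0.0135, -0.0112], "delta_rot": [0, 0, 0], "gripper": 0.032}, {"xyz": [-0.026, -0.0135, -0.0112], "delta_rot": [0, 0, 0], "gripper": 0.032}, {"xyz": [0, 0, 0], "delta_rot": [0, 0, 0], "gripper": 0.032}, {"xyz": [0, 0, 0], "delta_rot": [0, 0, 0], "gripper": 0.032}])

```text
time: 2.5
tool_pos: [0.4881, -0.17, 0.1683]
tcp_rot: [1.618, -1.957, 0.591]
wrist_force: [0.4, -0.2, -0.3]
width: 0.373
```

```bash
python3 g.py .0; python3 -c "
from h import *
shot('scene','s1');shot('top','t1')
a=cv2.imread('pics/s1.png')[150:290,150:300];b=cv2.imread('pics/t1.png')[170:310,320:460]
cv2.imwrite('pics/c1.png',np.hstack([cv2.resize(x,(390,390),interpolation=cv2.INTER_CUBIC) for x in(a,b)]))"
```

```text
pos [ 0.4881 -0.17    0.1683] q [ 0.047  0.134  2.046 -0.721  1.252  2.145] F [ 0.4 -0.2 -0.3] w 0.373 t 2.5
rot tool [ 0.0024 -0.0002 -0.0033] |0.004| dpos world [-0.0161 -0.094  -0.1163]
shift in cur tool [-0.0021 -0.0018  0.1504]  in tgt tool [-0.002  -0.0015  0.1504]
```

View pics/c1.png

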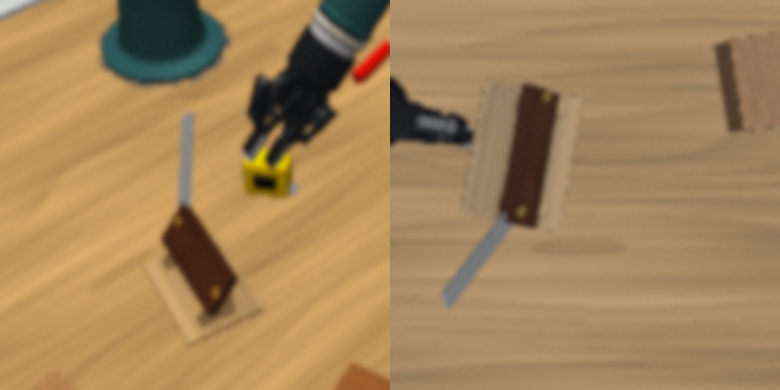

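The crop shows the open fingers in line with the middle of the stock, about 150 mm off along its z axis. I'll move in.

Request:
arm_command(rows=[{"xyz": [-0.001, -0.001, 0.03], "delta_rot": [0, 0, 0], "gripper": 0.032}, {"xyz": [-0.001, -0.0005, 0.03], "delta_rot": [0, 0, 0], "gripper": 0.032}, {"xyz": [0, 0, 0.03], "delta_rot": [0, 0, 0], "gripper": 0.032}, {"xyz": [0, 0, 0.015], "delta_rot": [0, 0, 0], "gripper": 0.032}, {"xyz": [0, 0, 0], "delta_rot": [0, 0, 0], "gripper": 0.032}, {"xyz": [0, 0, 0], "delta_rot": [0, 0, 0], "gripper": 0.032}])

```text
time: 3.2
tool_pos: [0.4779, -0.2346, 0.0875]
tcp_rot: [1.618, -1.958, 0.592]
wrist_force: [-0.3, 0.3, 1.3]
width: 0.374
```

```bash
python3 g.py .0; python3 -c "
from h import *
shot('scene','s2');shot('top','t2')
a=cv2.imread('pics/s2.png')[180:280,180:280];b=cv2.imread('pics/t2.png')[180:280,320:420]
cv2.imwrite('pics/c2.png',np.hstack([cv2.resize(x,(390,390),interpolation=cv2.INTER_CUBIC) for x in(a,b)]))"
```

```text
pos [ 0.4779 -0.2346  0.0875] q [-0.076  0.227  2.118 -0.82   1.065  2.198] F [-0.3  0.3  1.3] w 0.374 t 3.2
rot tool [ 0.0011  0.0005 -0.0045] |0.005| dpos world [-0.0059 -0.0294 -0.0355]
shift in cur tool [0.0001 0.0004 0.0465]  in tgt tool [0.0001 0.0004 0.0465]
```

View pics/c2.png

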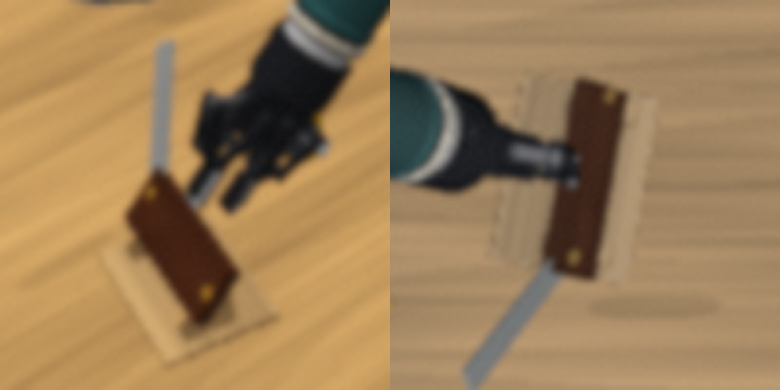

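Request:
arm_command(rows=[{"xyz": [0, 0, 0.015], "delta_rot": [0, 0, 0], "gripper": 0.032}, {"xyz": [0, 0, 0.015], "delta_rot": [0, 0, 0], "gripper": 0.032}, {"xyz": [0, 0, 0.014], "delta_rot": [0, 0, 0], "gripper": 0.032}, {"xyz": [0, 0, 0], "delta_rot": [0, 0, 0], "gripper": 0.032}, {"xyz": [0, 0, 0], "delta_rot": [0, 0, 0], "gripper": 0.032}])

```text
time: 3.8
tool_pos: [0.4718, -0.2622, 0.0522]
tcp_rot: [1.618, -1.956, 0.59]
wrist_force: [-0.3, 0.4, -0.2]
width: 0.37
```

```bash
python3 g.py .0; python3 -c "
from h import *
shot('scene','s3');shot('top','t3')
a=cv2.imread('pics/s3.png')[180:280,180:280];b=cv2.imread('pics/t3.png')[180:280,320:420]
cv2.imwrite('pics/c3.png',np.hstack([cv2.resize(x,(390,390),interpolation=cv2.INTER_CUBIC) for x in(a,b)]))"
```

```text
pos [ 0.4718 -0.2622  0.0522] q [-0.13   0.28   2.139 -0.877  0.99   2.23 ] F [-0.3  0.4 -0.2] w 0.37 t 3.8
rot tool [ 0.0028  0.0004 -0.0025] |0.004| dpos world [ 0.0002 -0.0018 -0.0002]
shift in cur tool [ 0.0012 -0.0005  0.0013]  in tgt tool [ 0.0012 -0.0005  0.0013]
```

View pics/c3.png

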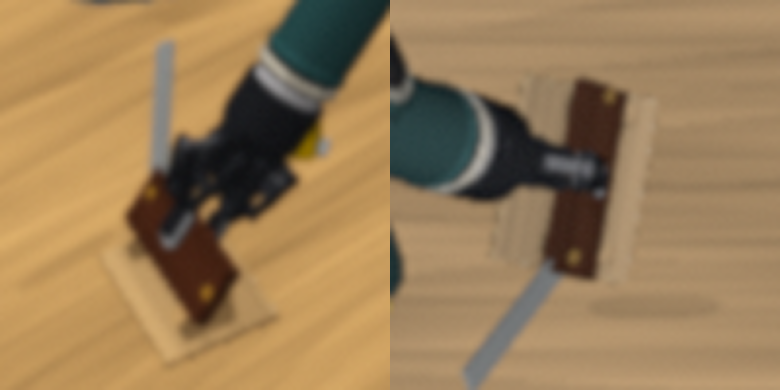

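The front finger lies on the stock's face near its middle and the wrist reads no contact force. I'll close the gripper.

Request:
arm_command(rows=[{"xyz": [0.001, 0, 0], "delta_rot": [0, 0, 0], "gripper": 0.02}, {"xyz": [0, 0, 0], "delta_rot": [0, 0, 0], "gripper": 0.005}, {"xyz": [0, 0, 0], "delta_rot": [0, 0, 0], "gripper": 0.005}, {"xyz": [0, 0, 0], "delta_rot": [0, 0, 0], "gripper": 0.005}, {"xyz": [0, 0, 0], "delta_rot": [0, 0, 0], "gripper": 0.005}], force=50)

```text
time: 4.4
tool_pos: [0.4729, -0.2636, 0.0554]
tcp_rot: [1.617, -1.956, 0.595]
wrist_force: [-1.4, -3.4, 6.9]
width: 0.178
```

```bash
python3 g.py .1
```

```text
pos [ 0.4729 -0.2636  0.0554] q [-0.131  0.276  2.137 -0.879  0.993  2.228] F [-1.4 -3.4  6.9] w 0.178 t 4.4
rot tool [ 0.0003 -0.0021 -0.004 ] |0.005| dpos world [0.0109 0.0629 0.073 ]
shift in cur tool [-0.0016  0.0009 -0.097 ]  in tgt tool [-0.0018  0.0009 -0.097 ]
```

Held: the opening is about 15 mm against a 16 mm stock. I'll lift along the cradle direction.

Request:
arm_command(rows=[{"xyz": [0, 0, -0.01], "delta_rot": [0, 0, 0], "gripper": 0.005}, {"xyz": [0, 0, -0.02], "delta_rot": [0, 0, 0], "gripper": 0.005}, {"xyz": [0, 0, -0.03], "delta_rot": [0, 0, 0], "gripper": 0.005}, {"xyz": [0, 0, -0.03], "delta_rot": [0, 0, 0], "gripper": 0.005}, {"xyz": [0, 0, -0.03], "delta_rot": [0, 0, 0], "gripper": 0.005}, {"xyz": [0, 0, -0.03], "delta_rot": [0, 0, 0], "gripper": 0.005}, {"xyz": [0, 0, 0], "delta_rot": [0, 0, 0], "gripper": 0.005}])

```text
time: 5.1
tool_pos: [0.4937, -0.1655, 0.1712]
tcp_rot: [1.624, -1.961, 0.598]
wrist_force: [1.0, -0.8, -3.2]
width: 0.175
```

```bash
cat > sl.py <<'E'
from plan import *
import sys
S=np.array([.6405,.0575,.018]);Rt=Rg(-.026,0)
# stock centre relative to tcp: stock z of tcp ~ 0.003
plan(S+[0,0,float(sys.argv[1])],Rt)
E
python3 sl.py .18;python3 -c "
from h import *
shot('scene','s4');shot('top','t4')
a=cv2.imread('pics/s4.png')[130:270,180:320];b=cv2.imread('pics/t4.png')[150:290,280:420]
cv2.imwrite('pics/c4.png',np.hstack([cv2.resize(x,(390,390),interpolation=cv2.INTER_CUBIC) for x in(a,b)]))"
```

```text
pos [ 0.4937 -0.1655  0.1712] q [ 0.055  0.134  2.038 -0.718  1.252  2.146] F [ 1.  -0.8 -3.2] w 0.175 t 5.1
rot tool [ 0.0473 -0.6953 -0.1553] |0.714| dpos world [0.1468 0.223  0.0268]
shift in cur tool [-0.1723 -0.1036 -0.1778]  in tgt tool [-0.2268 -0.141  -0.0268]
```

View pics/c4.png

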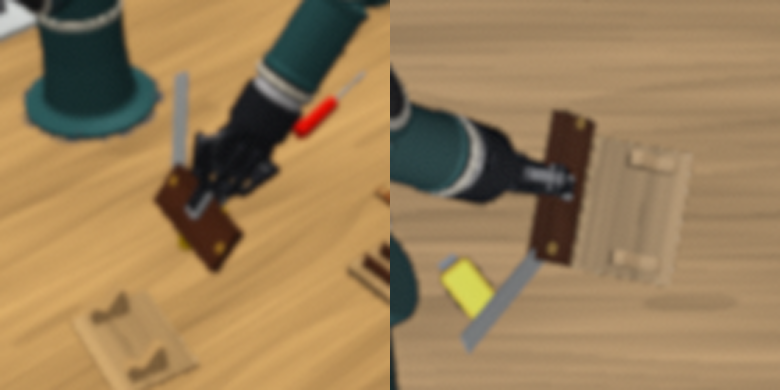

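Request:
arm_command(rows=[{"xyz": [0, 0, 0], "delta_rot": [0.008, -0.1159, -0.0259], "gripper": 0.005}, {"xyz": [0, 0, 0], "delta_rot": [0.008, -0.1159, -0.0259], "gripper": 0.005}, {"xyz": [0, 0, 0], "delta_rot": [0.008, -0.1159, -0.0259], "gripper": 0.005}, {"xyz": [0, 0, 0], "delta_rot": [0.008, -0.1159, -0.0259], "gripper": 0.005}, {"xyz": [0, 0, 0], "delta_rot": [0.008, -0.1159, -0.0259], "gripper": 0.005}, {"xyz": [0, 0, 0], "delta_rot": [0.008, -0.1159, -0.0259], "gripper": 0.005}, {"xyz": [0, 0, 0], "delta_rot": [0, 0, 0], "gripper": 0.005}, {"xyz": [0, 0, 0], "delta_rot": [0, 0, 0], "gripper": 0.005}])

```text
time: 6.0
tool_pos: [0.4885, -0.1688, 0.1666]
tcp_rot: [2.178, -2.25, -0.009]
wrist_force: [-0.0, -0.3, -3.6]
width: 0.178
```

```bash
python3 sl.py .12
```

```text
pos [ 0.4885 -0.1688  0.1666] q [-0.377  0.022  2.003 -0.007  1.126  1.23 ] F [-0.  -0.3 -3.6] w 0.178 t 6.0
rot tool [ 0.0107 -0.0029 -0.0066] |0.013| dpos world [ 0.152   0.2263 -0.0286]
shift in cur tool [-0.2312 -0.1448  0.0263]  in tgt tool [-0.2302 -0.146   0.0286]
```

Request:
arm_command(rows=[{"xyz": [-0.0329, -0.0209, 0.0], "delta_rot": [0.0107, -0.003, -0.0066], "gripper": 0.005}, {"xyz": [-0.0329, -0.0209, 0.0], "delta_rot": [0, 0, 0], "gripper": 0.005}, {"xyz": [-0.0329, -0.0209, 0.004], "delta_rot": [0, 0, 0], "gripper": 0.005}, {"xyz": [-0.0329, -0.0209, 0.006], "delta_rot": [0, 0, 0], "gripper": 0.005}, {"xyz": [-0.0329, -0.0209, 0.006], "delta_rot": [0, 0, 0], "gripper": 0.005}, {"xyz": [-0.0329, -0.0209, 0.006], "delta_rot": [0, 0, 0], "gripper": 0.005}, {"xyz": [-0.0329, -0.0209, 0.006], "delta_rot": [0, 0, 0], "gripper": 0.005}, {"xyz": [0, 0, 0], "delta_rot": [0, 0, 0], "gripper": 0.005}, {"xyz": [0, 0, 0], "delta_rot": [0, 0, 0], "gripper": 0.005}, {"xyz": [0, 0, 0], "delta_rot": [0, 0, 0], "gripper": 0.005}])

```text
time: 7.0
tool_pos: [0.6408, 0.0593, 0.1399]
tcp_rot: [-2.197, 2.244, -0.003]
wrist_force: [-0.1, -0.1, -3.2]
width: 0.179
```

```bash
python3 sl.py .07; python3 -c "
from h import *
shot('scene','s5');shot('top','t5')
a=cv2.imread('pics/s5.png')[140:265,275:400];b=cv2.imread('pics/t5.png')[125:250,195:320]
cv2.imwrite('pics/c5.png',np.hstack([cv2.resize(x,(400,400),interpolation=cv2.INTER_CUBIC) for x in(a,b)]))"
```

```text
pos [0.6408 0.0593 0.1399] q [ 5.400e-02  2.730e-01  1.767e+00 -1.000e-03  1.100e+00  1.646e+00] F [-0.1 -0.1 -3.2] w 0.179 t 7.0
rot tool [-0.0017 -0.0006  0.0049] |0.005| dpos world [-0.0003 -0.0018 -0.0519]
shift in cur tool [0.0018 0.0004 0.0519]  in tgt tool [0.0018 0.0003 0.0519]
```

View pics/c5.png

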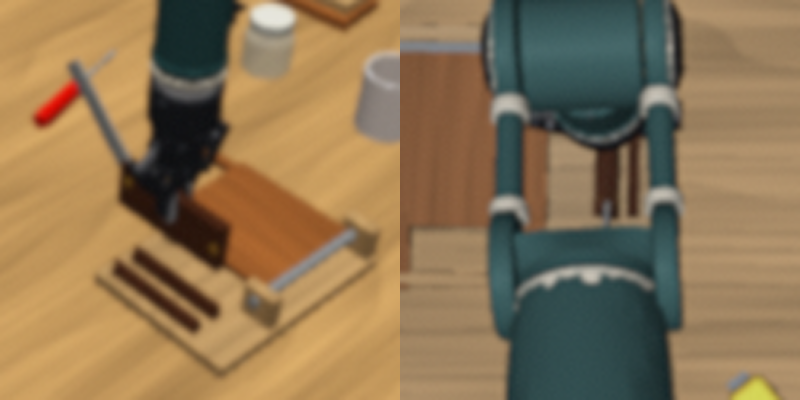

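```bash
cat > ov.py <<'E'
from fit import *
import sys
def ov(tags,C,yaw,b,out,tilt=0,slot=(.6405,.0575,-.026)):
    _,A=frame([0,0,0,yaw,tilt]);ims=[]
    Rz=R.from_euler('z',slot[2]).as_matrix()
    for tag,roi in tags:
        c=load(tag);u0,v0,u1,v1=roi;s=780/len(tags)/(u1-u0);im=cv2.resize(c['pixels'][v0:v1,u0:u1,::-1],None,fx=s,fy=s,interpolation=cv2.INTER_CUBIC)
        L=[(box([-.075,-.008,-.03],[.075,.008,.03])@A.T+C,(0,255,0)),(blade_pts(b)@A.T+C,(0,255,255))]
        for s_ in (1,-1):
            a,bb=sorted([s_*.010,s_*.0195]); L.append((box([-.065,a,.018],[.065,bb,.038])@Rz.T+[slot[0],slot[1],0],(255,255,0)))
        for P,col in L:
            q=np.array([proj(c,x) for x in P]);q=((q+.5-[u0,v0])*s-.5)
            for i in range(8):
                for j in (1,2,4):
                    if i<i^j: cv2.line(im,tuple(np.round(q[i]).astype(int)),tuple(np.round(q[i^j]).astype(int)),col,1,cv2.LINE_AA)
        ims.append(im)
    h=min(i.shape[0] for i in ims);cv2.imwrite(f'pics/{out}.png',np.hstack([i[:h] for i in ims]))
E
python3 - <<'E'
from ov import *
ov([('s5',(285,145,365,255)),('t5',(235,140,285,210))],np.array([.6408,.0593,.1375]),-.026,.80,'o5')
E
```

```text
(no output)
```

View pics/o5.png

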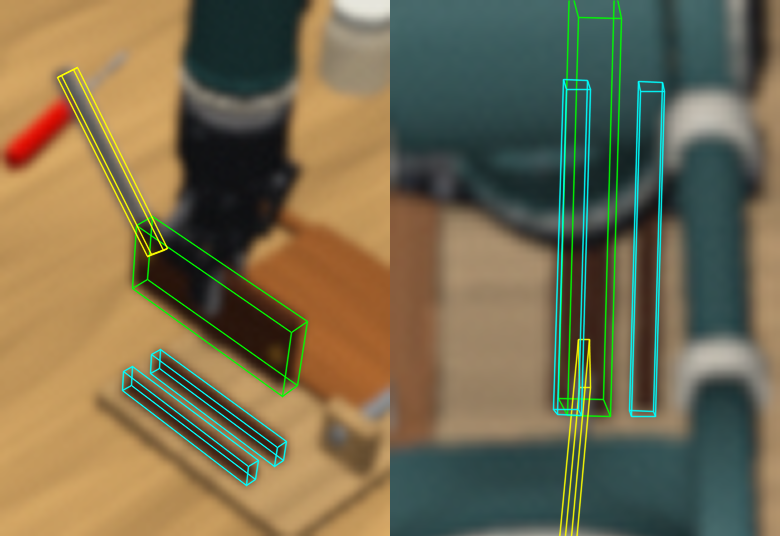

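Both views match the model overlay: the stock is square to the rails and about 1.5 mm to the panel side. I'll shift it and descend to just above the rails.

Request:
arm_command(rows=[{"xyz": [0.0014, 0, 0.02], "delta_rot": [0, 0, 0.004], "gripper": 0.005}, {"xyz": [0, 0, 0.02], "delta_rot": [0, 0, 0], "gripper": 0.005}, {"xyz": [0, 0, 0.02], "delta_rot": [0, 0, 0], "gripper": 0.005}, {"xyz": [0, 0, 0.006], "delta_rot": [0, 0, 0], "gripper": 0.005}, {"xyz": [0, 0, 0], "delta_rot": [0, 0, 0], "gripper": 0.005}, {"xyz": [0, 0, 0], "delta_rot": [0, 0, 0], "gripper": 0.005}, {"xyz": [0, 0, 0], "delta_rot": [0, 0, 0], "gripper": 0.005}])

```text
time: 7.8
tool_pos: [0.6436, 0.0576, 0.0767]
tcp_rot: [-2.188, 2.247, -0.006]
wrist_force: [0.2, 0.6, -2.1]
width: 0.177
```

```bash
python3 sl.py .033; python3 -c "
from ov import *
shot('scene','s6');shot('top','t6')
p=bot.read_state()['tool_pos'];ov([('s6',(285,165,365,265)),('t6',(235,140,285,210))],p+[0,0,-.0025],-.026,.80,'o6')"
```

```text
pos [0.6436 0.0576 0.0767] q [5.000e-02 3.380e-01 1.811e+00 1.000e-03 9.860e-01 1.647e+00] F [ 0.2  0.6 -2.1] w 0.177 t 7.8
rot tool [-0.0067  0.0011 -0.0005] |0.007| dpos world [-0.0031 -0.0001 -0.0257]
shift in cur tool [0.0002 0.0033 0.0257]  in tgt tool [0.0002 0.0031 0.0257]
```

View pics/o6.png

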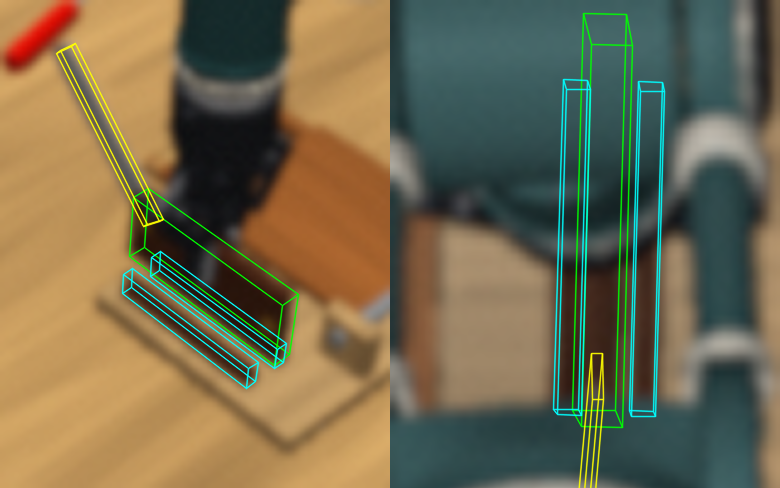

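```bash
python3 -c "
import cv2,numpy as np
a=cv2.imread('pics/t6.png')[155:200,240:285];b=cv2.imread('pics/s6.png')[205:260,290:350]
cv2.imwrite('pics/c6.png',np.hstack([cv2.resize(a,(390,390),interpolation=2),cv2.resize(b,(400,390),interpolation=2)]))"
```

```text
(no output)
```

View pics/c6.png

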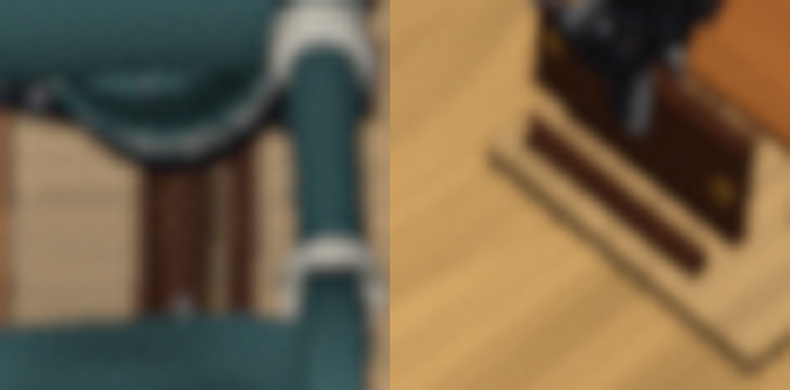

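```bash
python3 - <<'E'
from fit import *
c=load('t6');im=c['pixels'].astype(int).sum(-1)
for v in (176,180,184,188): print(v,im[v,252:274])
c0=load('top0')['pixels'].astype(int).sum(-1)
for v in (176,180,184,188): print(v,c0[v,252:274])
_,A=frame([0,0,0,-.026,0]);C=np.array([.6436,.0576,.0742])
for x in (-.03,-.06):
    for y,z in((-.008,.03),(.008,.03),(.008,-.03)): print(x,y,z,proj(c,A@[x,y,z]+C).round(1))
    for y in(-.0195,-.01,.01,.0195):
        print('rail',y,proj(c,A@[x,y,0]+[.6405,.0575,.038]).round(1))
E
```

```text
176 [405 402 382 307 199 123 113 128 139 128 115 120 157 199 185 141 155 244
 351 399 383 311]
180 [405 401 382 311 203 122 121 151 140 127 122 116 152 198 182 151 156 236
 334 395 398 349]
184 [395 391 370 302 197 127 112 127 133 128 115 127 188 226 181 133 154 237
 332 378 400 411]
188 [387 386 352 269 172 110 104 130 152 148 131 141 197 229 176 127 161 263
 348 376 398 402]
176 [379 379 359 293 186 103 125 250 355 386 386 383 379 338 225 133 142 233
 330 381 385 362]
180 [381 383 361 294 190 116 157 266 356 379 385 382 376 332 231 139 140 222
 317 370 377 359]
184 [368 370 349 284 185 114 146 254 348 371 371 368 364 314 204 124 143 221
 313 358 363 353]
188 [366 360 332 255 159 107 146 250 335 356 355 357 351 302 199 119 150 245
 331 359 351 323]
-0.03 -0.008 0.03 [263.9 176.8]
-0.03 0.008 0.03 [258.4 176.6]
-0.03 0.008 -0.03 [259.5 179.3]
rail -0.0195 [268.6 180.8]
rail -0.01 [265.5 180.8]
rail 0.01 [259.  180.6]
rail 0.0195 [255.8 180.5]
-0.06 -0.008 0.03 [263.6 187. ]
-0.06 0.008 0.03 [258.1 186.9]
-0.06 0.008 -0.03 [259.2 189.2]
rail -0.0195 [268.4 190.6]
rail -0.01 [265.3 190.6]
rail 0.01 [258.7 190.4]
rail 0.0195 [255.6 190.3]
```

Top profile: the gap edges fit the model within 0.2 px, so the stock is centred to about 0.5 mm. I'll descend into the rails.

Request:
arm_command(rows=[{"xyz": [0.0004, 0.002, 0.006], "delta_rot": [0, 0, 0], "gripper": 0.005}, {"xyz": [0, 0, 0.006], "delta_rot": [0, 0, 0], "gripper": 0.005}, {"xyz": [0, 0, 0.006], "delta_rot": [0, 0, 0], "gripper": 0.005}, {"xyz": [0, 0, 0], "delta_rot": [0, 0, 0], "gripper": 0.005}, {"xyz": [0, 0, 0], "delta_rot": [0, 0, 0], "gripper": 0.005}])

```text
time: 8.4
tool_pos: [0.64, 0.0575, 0.0563]
tcp_rot: [-2.191, 2.248, -0.002]
wrist_force: [1.1, -0.3, -3.3]
width: 0.181
```

```bash
python3 sl.py .033; python3 -c "
from h import *
shot('scene','s7')
b=cv2.imread('pics/s7.png')[180:260,285:365]
cv2.imwrite('pics/c7.png',cv2.resize(b,(560,560),interpolation=2))"
```

```text
pos [0.64   0.0575 0.0563] q [5.000e-02 3.580e-01 1.827e+00 1.000e-03 9.540e-01 1.647e+00] F [ 1.1 -0.3 -3.3] w 0.181 t 8.4
rot tool [-0.0027  0.0008 -0.0001] |0.003| dpos world [ 0.0005  0.     -0.0053]
shift in cur tool [-0.     -0.0005  0.0053]  in tgt tool [-0.     -0.0005  0.0053]
```

View pics/c7.png

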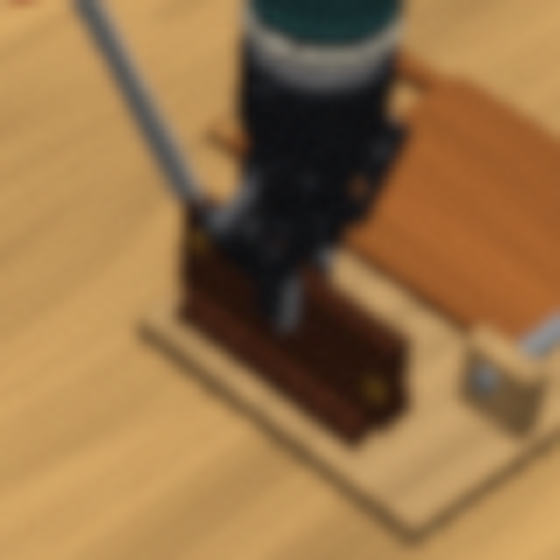

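The stock is down between the rails with no contact force yet. I'll creep down until it touches.

Request:
arm_command(rows=[{"xyz": [0, 0, 0.0025], "delta_rot": [0, 0, 0], "gripper": 0.005}, {"xyz": [0, 0, 0.0015], "delta_rot": [0, 0, 0], "gripper": 0.005}, {"xyz": [0, 0, 0], "delta_rot": [0, 0, 0], "gripper": 0.005}, {"xyz": [0, 0, 0], "delta_rot": [0, 0, 0], "gripper": 0.005}])

```text
time: 8.85
tool_pos: [0.6404, 0.0575, 0.053]
tcp_rot: [-2.19, 2.248, -0.003]
wrist_force: [0.2, 0.1, -3.3]
width: 0.181
```

Request:
arm_command(rows=[{"xyz": [0, 0, 0.001], "delta_rot": [0, 0, 0], "gripper": 0.005}, {"xyz": [0, 0, 0.001], "delta_rot": [0, 0, 0], "gripper": 0.005}, {"xyz": [0, 0, 0.001], "delta_rot": [0, 0, 0], "gripper": 0.005}, {"xyz": [0, 0, 0], "delta_rot": [0, 0, 0], "gripper": 0.005}, {"xyz": [0, 0, 0], "delta_rot": [0, 0, 0], "gripper": 0.005}])

```text
time: 9.35
tool_pos: [0.6404, 0.0575, 0.0499]
tcp_rot: [-2.19, 2.248, -0.003]
wrist_force: [-0.4, 0.2, -2.8]
width: 0.179
```

Request:
arm_command(rows=[{"xyz": [0, 0, 0.001], "delta_rot": [0, 0, 0], "gripper": 0.005}, {"xyz": [0, 0, 0.001], "delta_rot": [0, 0, 0], "gripper": 0.005}, {"xyz": [0, 0, 0], "delta_rot": [0, 0, 0], "gripper": 0.005}, {"xyz": [0, 0, 0], "delta_rot": [0, 0, 0], "gripper": 0.005}])

```text
time: 9.75
tool_pos: [0.6407, 0.0575, 0.0487]
tcp_rot: [-2.19, 2.248, -0.004]
wrist_force: [-3.5, -0.8, 4.2]
width: 0.179
```

Contact at TCP z = 0.0487, where the stock's centre should be at 0.048. I'll release.

Request:
arm_command(rows=[{"xyz": [0, 0, 0], "delta_rot": [0, 0, 0], "gripper": 0.02}, {"xyz": [0, 0, 0], "delta_rot": [0, 0, 0], "gripper": 0.028}, {"xyz": [0, 0, 0], "delta_rot": [0, 0, 0], "gripper": 0.034}, {"xyz": [0, 0, 0], "delta_rot": [0, 0, 0], "gripper": 0.034}, {"xyz": [0, 0, 0], "delta_rot": [0, 0, 0], "gripper": 0.034}])

```text
time: 10.25
tool_pos: [0.6405, 0.0575, 0.0479]
tcp_rot: [-2.19, 2.248, -0.003]
wrist_force: [0.3, 0.8, 0.0]
width: 0.397
```

Request:
arm_command(rows=[{"xyz": [0, 0, -0.01], "delta_rot": [0, 0, 0], "gripper": 0.034}, {"xyz": [0, 0, -0.02], "delta_rot": [0, 0, 0], "gripper": 0.034}, {"xyz": [0, 0, -0.03], "delta_rot": [0, 0, 0], "gripper": 0.034}, {"xyz": [0, 0, -0.04], "delta_rot": [0, 0, 0], "gripper": 0.034}, {"xyz": [0, 0, -0.04], "delta_rot": [0, 0, 0], "gripper": 0.034}, {"xyz": [0, 0, -0.04], "delta_rot": [0, 0, 0], "gripper": 0.034}])

```text
time: 10.85
tool_pos: [0.6396, 0.0573, 0.2304]
tcp_rot: [-2.189, 2.247, -0.004]
wrist_force: [1.1, 0.3, -1.1]
width: 0.399
```

```bash
python3 -c "
from ov import *
print(bot.read_state())
shot('scene','s8');shot('top','t8')
ov([('s8',(285,165,365,265)),('t8',(235,140,285,210))],np.array([.6405,.0575,.048]),-.026,.80,'o8')
a=cv2.imread('pics/s8.png')[160:260,280:400];cv2.imwrite('pics/c8.png',cv2.resize(a,(780,650),interpolation=2)[:600])"
```

```text
{'time': 10.85, 'q': array([5.02501233e-02, 2.00043472e-01, 1.68346671e+00, 6.19638720e-04,
       1.25338205e+00, 1.64697990e+00]), 'joint_vel': array([-0.00231022, -0.27439483, -0.42791048, -0.00084222,  0.69303109,
       -0.00144827]), 'joint_torque': array([ 6.04622159e-02, -4.70085347e+01, -3.48268282e+01,  3.02551889e-03,
       -5.41527327e-01, -1.21328771e-04]), 'tool_pos': array([0.63961373, 0.05730416, 0.23037456]), 'tcp_rot': array([-2.18949979,  2.24746191, -0.00418099]), 'wrist_force': array([ 1.08252453,  0.27497059, -1.12851162]), 'torque': array([ 0.02755689, -0.02512595, -0.0348699 ]), 'width': 0.3986951048557035}
```

View pics/o8.png

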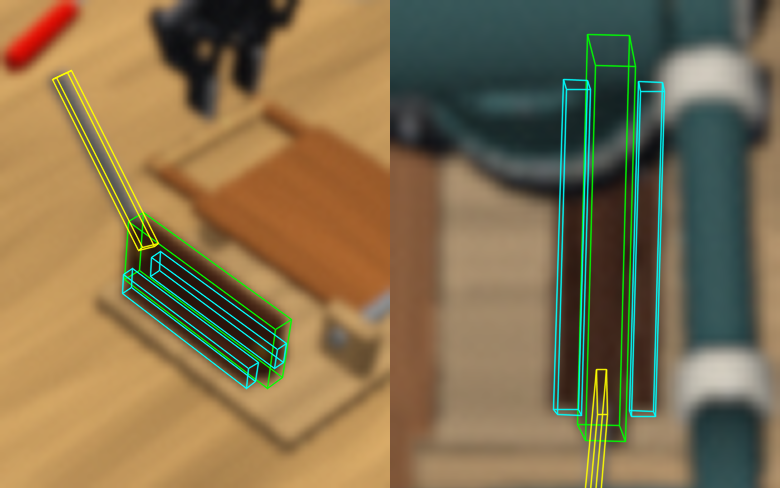

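View pics/c8.png

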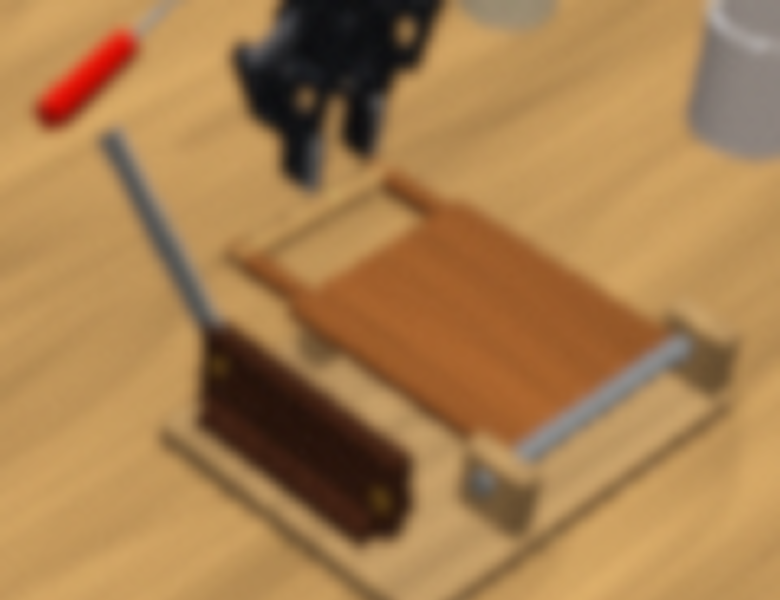

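```bash
python3 - <<'E'
from plan import *
c=load('top0');print(proj(c,np.array([.5142,.2008,.045])),proj(c,np.array([.7342,.1951,.045])))
c=load('scene0');Rz=R.from_euler('z',-.026).as_matrix()
for y in(-.053,.053): print(proj(c,np.array([.5142,.2008,.045])+Rz@[0,y,0]))
W=cloud(load('s8'));print(np.nanmedian(W[195:205,335:345].reshape(-1,3),0))
# target: tool x along world +x' , tool z down
X=Rz[:,0];Z=np.array([0,0,-1.]);Rt=np.stack([X,np.cross(Z,X),Z],1)
plan(np.array([.5142,.2008,.23]),Rt)
E
```

```text
[214.88823886 212.19891371] [217.31124929 140.24251075]
[318.27949044 198.54764117]
[337.10943255 187.46786216]
[0.57698304 0.20010251 0.05255727]
pos [0.6442 0.0576 0.2374] q [5.000e-02 1.960e-01 1.676e+00 1.000e-03 1.252e+00 1.647e+00] F [ 1.  -0.1  0.1] w 0.397 t 10.95
rot tool [-0.016  -0.0128 -1.5708] |1.571| dpos world [-0.13    0.1432 -0.0074]
shift in cur tool [-0.1398  0.1338  0.0053]  in tgt tool [-0.1337 -0.1398  0.0074]
```

The bevel stands free between the rails with its blade end away from the hinge, and the overlay matches in both views. Next I'll turn the tool and go to the dowel.

Request:
arm_command(rows=[{"xyz": [0, 0, 0], "delta_rot": [0, 0, -0.142], "gripper": 0.034}, {"xyz": [0, 0, 0], "delta_rot": [0, 0, -0.142], "gripper": 0.034}, {"xyz": [0, 0, 0], "delta_rot": [0, 0, -0.142], "gripper": 0.034}, {"xyz": [0, 0, 0], "delta_rot": [0, 0, -0.142], "gripper": 0.034}, {"xyz": [0, 0, 0], "delta_rot": [0, 0, -0.142], "gripper": 0.034}, {"xyz": [0, 0, 0], "delta_rot": [0, 0, -0.142], "gripper": 0.034}, {"xyz": [0, 0, 0], "delta_rot": [0, 0, -0.142], "gripper": 0.034}, {"xyz": [0, 0, 0], "delta_rot": [0, 0, -0.142], "gripper": 0.034}, {"xyz": [0, 0, 0], "delta_rot": [0, 0, -0.142], "gripper": 0.034}, {"xyz": [0, 0, 0], "delta_rot": [0, 0, -0.142], "gripper": 0.034}, {"xyz": [0, 0, 0], "delta_rot": [0, 0, -0.142], "gripper": 0.034}])

```text
time: 12.05
tool_pos: [0.6395, 0.0573, 0.2279]
tcp_rot: [-3.14, 0.046, -0.006]
wrist_force: [0.8, 0.7, -0.3]
width: 0.402
```

Request:
arm_command(rows=[{"xyz": [-0.033, -0.035, 0], "delta_rot": [0, 0, 0], "gripper": 0.034}, {"xyz": [-0.033, -0.035, 0], "delta_rot": [0, 0, 0], "gripper": 0.034}, {"xyz": [-0.033, -0.035, 0], "delta_rot": [0, 0, 0], "gripper": 0.034}, {"xyz": [-0.033, -0.035, 0], "delta_rot": [0, 0, 0], "gripper": 0.034}, {"xyz": [0, 0, 0], "delta_rot": [0, 0, 0], "gripper": 0.034}, {"xyz": [0, 0, 0], "delta_rot": [0, 0, 0], "gripper": 0.034}])

```text
time: 12.65
tool_pos: [0.5121, 0.2026, 0.2279]
tcp_rot: [-3.141, 0.051, -0.007]
wrist_force: [0.8, -0.7, -0.0]
width: 0.397
```

```bash
cat > dw.py <<'E'
from plan import *
import sys
D=np.array([.5142,.2008,.045]);H=np.array([.7342,.1951,.045]);Rz=R.from_euler('z',-.026).as_matrix()
b=float(sys.argv[1]);h=float(sys.argv[2])
Ry=Rz@R.from_euler('y',b).as_matrix()
Z=np.array([0,0,-1.]);X=np.array([1.,0,0]);Rt=Ry@np.stack([X,np.cross(Z,X),Z],1)
g=H+Ry@[-.22,0,0]
plan(g+(.019-h)*Rt[:,2],Rt)
E
python3 dw.py 0 0.1
```

```text
pos [0.5121 0.2026 0.2279] q [ 3.320e-01  2.800e-02  1.879e+00 -1.000e-03  1.230e+00  3.650e-01] F [ 0.8 -0.7 -0. ] w 0.397 t 12.65
rot tool [-0.0007 -0.0047 -0.0062] |0.008| dpos world [ 0.0022 -0.0018 -0.1019]
shift in cur tool [0.0017 0.0018 0.1019]  in tgt tool [0.0022 0.0017 0.1019]
```

Request:
arm_command(rows=[{"xyz": [0.001, 0.001, 0.03], "delta_rot": [0, -0.005, -0.006], "gripper": 0.034}, {"xyz": [0.001, 0.001, 0.03], "delta_rot": [0, 0, 0], "gripper": 0.034}, {"xyz": [0, 0, 0.03], "delta_rot": [0, 0, 0], "gripper": 0.034}, {"xyz": [0, 0, 0.03], "delta_rot": [0, 0, 0], "gripper": 0.034}, {"xyz": [0, 0, 0.02], "delta_rot": [0, 0, 0], "gripper": 0.034}, {"xyz": [0, 0, 0], "delta_rot": [0, 0, 0], "gripper": 0.034}, {"xyz": [0, 0, 0], "delta_rot": [0, 0, 0], "gripper": 0.034}])

```text
time: 13.35
tool_pos: [0.5154, 0.1989, 0.0876]
tcp_rot: [-3.141, 0.048, 0.002]
wrist_force: [0.6, -0.6, 0.9]
width: 0.399
```

```bash
python3 dw.py 0 0; python3 -c "
from h import *
shot('scene','s9');shot('top','t9')
a=cv2.imread('pics/s9.png')[150:250,290:390];b=cv2.imread('pics/t9.png')[150:250,170:270]
cv2.imwrite('pics/c9.png',np.hstack([cv2.resize(x,(400,400),interpolation=2) for x in(a,b)]))"
```

```text
pos [0.5154 0.1989 0.0876] q [3.230e-01 1.690e-01 2.003e+00 1.000e-03 9.710e-01 3.520e-01] F [ 0.6 -0.6  0.9] w 0.399 t 13.35
rot tool [-0.0005  0.0015 -0.0044] |0.005| dpos world [-0.0012  0.0019 -0.0616]
shift in cur tool [-0.0011 -0.0018  0.0616]  in tgt tool [-0.0012 -0.0018  0.0616]
```

View pics/c9.png

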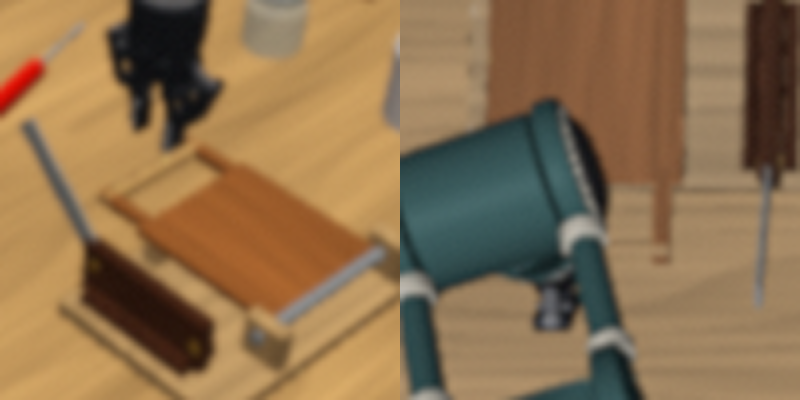

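```bash
python3 - <<'E'
from h import *
c=load('s9');p=np.array([.5154,.1989,.0876])
for d in((0,0,0),(.02,0,0),(-.02,0,0),(0,0,-.04)):
    q=proj(c,p+np.array(d));print(q.round(1),((q-[290,150])*4).round(0))
c=load('t9')
for d in((0,0,0),(.02,0,0),(-.02,0,0),(0,0,-.04)):
    q=proj(c,p+np.array(d));print(q.round(1),((q-[170,150])*4).round(0)+[400,0])
b=cv2.imread('pics/s9.png')[165:225,300:360];cv2.imwrite('pics/c9b.png',cv2.resize(b,(600,600),interpolation=2))
E
```

```text
[328.6 184.8] [154. 139.]
[332.4 187.2] [170. 149.]
[324.8 182.4] [139. 130.]
[327.8 192.8] [151. 171.]
[213.5 210.8] [574. 243.]
[213.5 204. ] [574. 216.]
[213.4 217.6] [574. 271.]
[215.4 211.7] [582. 247.]
```

View pics/c9b.png

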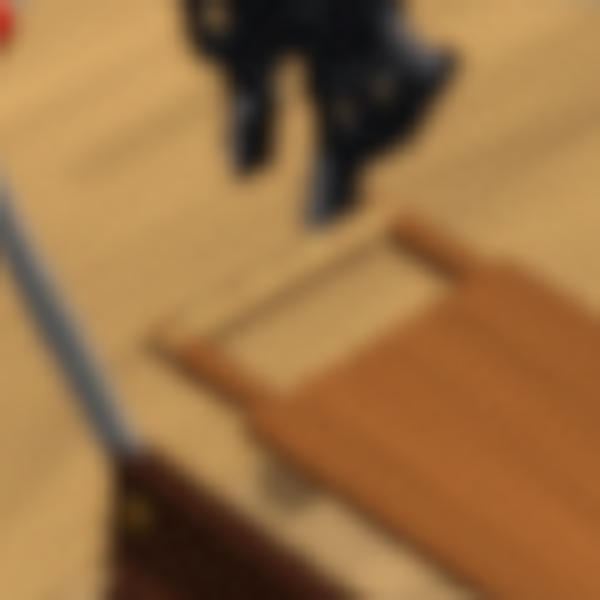

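The fingertips appear where the model predicts and straddle the dowel line at about (328,193). I'll go down and close.

Request:
arm_command(rows=[{"xyz": [-0.001, -0.001, 0.02], "delta_rot": [0, 0, -0.004], "gripper": 0.034}, {"xyz": [0, 0, 0.02], "delta_rot": [0, 0, 0], "gripper": 0.034}, {"xyz": [0, 0, 0.02], "delta_rot": [0, 0, 0], "gripper": 0.034}, {"xyz": [0, 0, 0], "delta_rot": [0, 0, 0], "gripper": 0.034}, {"xyz": [0, 0, 0], "delta_rot": [0, 0, 0], "gripper": 0.034}, {"xyz": [0, 0, 0], "delta_rot": [0, 0, 0], "gripper": 0.034}], force=40)

```text
time: 14.05
tool_pos: [0.5153, 0.2015, 0.0296]
tcp_rot: [-3.139, 0.039, -0.003]
wrist_force: [-0.8, 0.0, 0.5]
width: 0.397
```

```bash
python3 dw.py 0 0; python3 -c "
from h import *
shot('scene','s10')
b=cv2.imread('pics/s10.png')[165:225,300:360];cv2.imwrite('pics/c10.png',cv2.resize(b,(600,600),interpolation=2))"
```

```text
pos [0.5153 0.2015 0.0296] q [3.270e-01 2.450e-01 2.038e+00 2.000e-03 8.560e-01 3.510e-01] F [-0.8  0.   0.5] w 0.397 t 14.05
rot tool [-0.0021 -0.0021  0.0011] |0.003| dpos world [-0.001  -0.0007 -0.0036]
shift in cur tool [-0.001   0.0007  0.0036]  in tgt tool [-0.001   0.0007  0.0036]
```

View pics/c10.png

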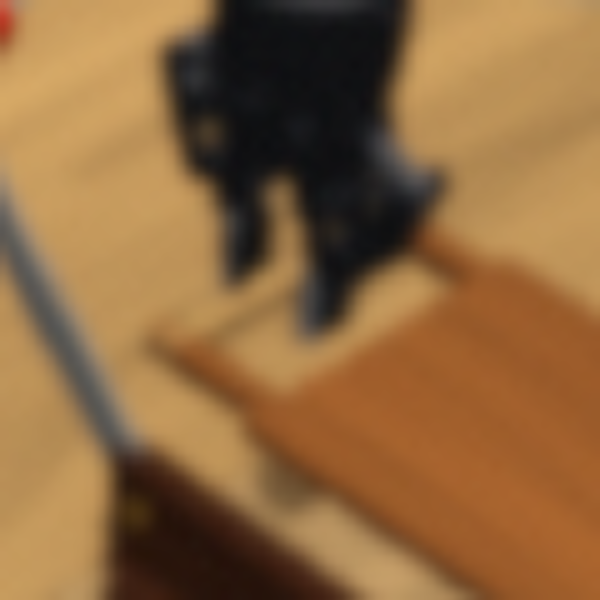

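The dowel runs between the fingers at about (280,275) in the crop. I'll close.

Request:
arm_command(rows=[{"xyz": [0, 0, 0.003], "delta_rot": [0, 0, 0], "gripper": 0.02}, {"xyz": [0, 0, 0], "delta_rot": [0, 0, 0], "gripper": 0.003}, {"xyz": [0, 0, 0], "delta_rot": [0, 0, 0], "gripper": 0.003}, {"xyz": [0, 0, 0], "delta_rot": [0, 0, 0], "gripper": 0.003}, {"xyz": [0, 0, 0], "delta_rot": [0, 0, 0], "gripper": 0.003}], force=40)

```text
time: 14.6
tool_pos: [0.5154, 0.2013, 0.0255]
tcp_rot: [-3.14, 0.039, -0.004]
wrist_force: [5.5, -0.2, 1.6]
width: 0.147
```

```bash
python3 dw.py 0 0
```

```text
pos [0.5154 0.2013 0.0255] q [3.27e-01 2.51e-01 2.04e+00 1.00e-03 8.48e-01 3.51e-01] F [ 5.5 -0.2  1.6] w 0.147 t 14.6
rot tool [-0.0018 -0.0023  0.0012] |0.003| dpos world [-0.0011 -0.0005  0.0005]
shift in cur tool [-0.0011  0.0005 -0.0005]  in tgt tool [-0.0011  0.0005 -0.0005]
```

Request:
arm_command(rows=[{"xyz": [-0.0007, 0, -0.011], "delta_rot": [0, -0.05, 0], "gripper": 0.003}, {"xyz": [-0.0007, 0, -0.011], "delta_rot": [0, -0.05, 0], "gripper": 0.003}, {"xyz": [-0.0007, 0, -0.011], "delta_rot": [0, -0.05, 0], "gripper": 0.003}, {"xyz": [-0.0007, 0, -0.011], "delta_rot": [0, -0.05, 0], "gripper": 0.003}, {"xyz": [0, 0, 0], "delta_rot": [0, 0, 0], "gripper": 0.003}])

```text
time: 15.1
tool_pos: [0.5158, 0.2013, 0.0692]
tcp_rot: [-3.121, 0.04, 0.313]
wrist_force: [5.4, 1.9, -2.0]
width: 0.148
```

```bash
python3 dw.py .2 0
```

```text
pos [0.5158 0.2013 0.0692] q [0.287 0.311 1.878 0.069 1.144 0.278] F [ 5.4  1.9 -2. ] w 0.148 t 15.1
rot tool [-0.0018  0.0001  0.0005] |0.002| dpos world [-0.0009 -0.0005  0.0008]
shift in cur tool [-0.001   0.0005 -0.0007]  in tgt tool [-0.001   0.0005 -0.0007]
```

Tracking well with low forces. Continuing.

Request:
arm_command(rows=[{"xyz": [-0.0012, 0, -0.011], "delta_rot": [0, -0.05, 0], "gripper": 0.003}, {"xyz": [-0.0007, 0, -0.011], "delta_rot": [0, -0.05, 0], "gripper": 0.003}, {"xyz": [-0.0007, 0, -0.011], "delta_rot": [0, -0.05, 0], "gripper": 0.003}, {"xyz": [-0.0007, 0, -0.011], "delta_rot": [0, -0.05, 0], "gripper": 0.003}, {"xyz": [-0.0007, 0, -0.011], "delta_rot": [0, -0.05, 0], "gripper": 0.003}, {"xyz": [-0.0007, 0, -0.011], "delta_rot": [0, -0.05, 0], "gripper": 0.003}, {"xyz": [0, 0, 0], "delta_rot": [0, 0, 0], "gripper": 0.003}])

```text
time: 15.8
tool_pos: [0.5318, 0.2009, 0.1312]
tcp_rot: [-3.036, 0.039, 0.776]
wrist_force: [4.2, 2.0, -3.8]
width: 0.145
```

```bash
python3 dw.py .5 0
```

```text
pos [0.5318 0.2009 0.1312] q [0.239 0.464 1.608 0.127 1.555 0.231] F [ 4.2  2.  -3.8] w 0.145 t 15.8
rot tool [-0.0013  0.0004  0.0009] |0.002| dpos world [ 0.0003 -0.0006  0.0026]
shift in cur tool [-0.0009  0.0006 -0.0024]  in tgt tool [-0.0009  0.0006 -0.0024]
```

Request:
arm_command(rows=[{"xyz": [-0.0007, 0, -0.012], "delta_rot": [0, -0.05, 0], "gripper": 0.003}, {"xyz": [-0.0007, 0, -0.012], "delta_rot": [0, -0.05, 0], "gripper": 0.003}, {"xyz": [-0.0007, 0, -0.011], "delta_rot": [0, -0.05, 0], "gripper": 0.003}, {"xyz": [-0.0007, 0, -0.011], "delta_rot": [0, -0.05, 0], "gripper": 0.003}, {"xyz": [-0.0007, 0, -0.011], "delta_rot": [0, -0.05, 0], "gripper": 0.003}, {"xyz": [0, 0, 0], "delta_rot": [0, 0, 0], "gripper": 0.003}, {"xyz": [0, 0, 0], "delta_rot": [0, 0, 0], "gripper": 0.003}, {"xyz": [0, 0, 0], "delta_rot": [0, 0, 0], "gripper": 0.003}])

```text
time: 16.6
tool_pos: [0.5595, 0.2003, 0.1792]
tcp_rot: [-2.914, 0.036, 1.145]
wrist_force: [6.3, 3.6, -5.8]
width: 0.145
```

```bash
python3 dw.py .75 0;  python3 -c "
from h import *
shot('scene','s11');shot('top','t11')
a=cv2.imread('pics/s11.png')[150:250,280:380];b=cv2.imread('pics/t11.png')[130:230,185:285]
cv2.imwrite('pics/c11.png',np.hstack([cv2.resize(x,(400,400),interpolation=2) for x in(a,b)]))"
```

```text
pos [0.5595 0.2003 0.1792] q [0.209 0.632 1.357 0.167 1.884 0.224] F [ 6.3  3.6 -5.8] w 0.145 t 16.6
rot tool [-0.0001 -0.0011  0.0014] |0.002| dpos world [ 0.0008 -0.0007  0.0019]
shift in cur tool [-0.0007  0.0007 -0.0019]  in tgt tool [-0.0007  0.0007 -0.0019]
```

View pics/c11.png

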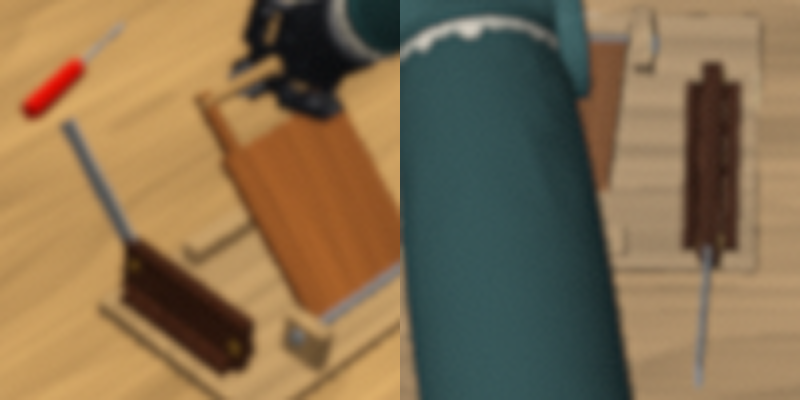

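```bash
cat > fitbl.py <<'E'
from fit import *
def visible(b):
    return blade_pts(b)
V=[]
for tag,roi,axis in (('t11',(250,192,275,232),0),('s11',(285,172,325,213),0)):
    c=load(tag);u0,v0,u1,v1=roi;im=c['pixels'][v0:v1,u0:u1].astype(float)
    s=im[...,0]-im[...,2]   # wood strong, steel 0
    bg=np.median(s);d=np.clip((bg*.9-s)/(bg*.9-5),0,1)
    L=im.sum(-1); dk=L<190
    if tag=='t11': d[:4]=0
    V.append((c,roi,d)); print(tag,bg)
    cv2.imwrite(f'pics/bl_{tag}.png',cv2.resize((d*255).astype(np.uint8),None,fx=8,fy=8,interpolation=0))
def cost(p,vs=V):
    x,y,yaw,b=p;_,A=frame([0,0,0,yaw,0]);C=np.array([x,y,.048]);e=0
    for c,roi,d in vs:
        m=ren(c,blade_pts(b)@A.T+C,roi); st=ren(c,box([-.075,-.008,-.03],[.075,.008,.03])@A.T+C,roi)
        ra=np.zeros_like(m)
        w=(cv2.dilate(st,np.ones((5,5)))<.05)
        m=cv2.GaussianBlur(m,(0,0),.7)
        e+=(w*(m-d)**2).sum()
    return e
if __name__=='__main__':
    s0=np.array([.6405,.0575,-.026,.8])
    for sc in (1,-1,.5):
        r=minimize(cost,s0,method='Nelder-Mead',options=dict(initial_simplex=np.vstack([s0]+[s0+sc*np.eye(4)[i]*[.004,.003,.03,.06][i] for i in range(4)]),xatol=1e-5,fatol=.002))
        print('all',r.x.round(4),r.fun)
    for x in (.638,.6405,.643):
        for nm,vs in (('top',V[:1]),('scene',V[1:])):
            f=lambda q:cost([x,q[0],-.026,q[1]],vs)
            r=minimize(f,[.0575,.8],method='Nelder-Mead',options=dict(initial_simplex=[[.0575,.8],[.06,.8],[.0575,.86]],xatol=1e-5))
            print(x,nm,r.x.round(4),r.fun)
E
python3 fitbl.py
python3 - <<'E'
from h import *
# panel plane from depth
c=load('s11');W=cloud(c);im=c['pixels'].astype(int)
m=(im[...,0]-im[...,2]>75)&(im[...,0]>130)&(im[...,1]<im[...,0]*.68)
m[:180]=0;m[:,:338]=0;m[230:]=0;m[:,385:]=0
m=cv2.erode(m.astype(np.uint8),np.ones((5,5)))>0
P=W[m];P=P[~np.isnan(P).any(1)];k=np.ones(len(P),bool)
for t in(.02,.008,.006,.006):
    ce=P[k].mean(0);n=np.linalg.svd(P[k]-ce,full_matrices=False)[2][2];k=abs((P-ce)@n)<t
n*=np.sign(n[2]);print(len(P),k.sum(),ce.round(3),n.round(3),'panel angle',np.arccos(n[2]))
s=bot.read_state();A=R.from_rotvec(s['tcp_rot']).as_matrix();g=s['tool_pos']-.019*A[:,2]
H=np.array([.7342,.1951,.045]);d=g-H;print('grip',g.round(4),'r',np.linalg.norm(d),'angle',np.arctan2(d[2],-d[0]*np.cos(.026)+d[1]*np.sin(.026)))
E
```

```text
t11 64.0
s11 102.0
all [ 0.6405  0.0593 -0.0109  0.7547] 5.140235148332012
all [ 0.6391  0.0578 -0.0238  0.7613] 4.106339346067085
all [ 0.6405  0.059  -0.0139  0.7524] 4.913831479696219
0.638 top [0.0573 0.7761] 1.1371604946326714
0.638 scene [0.0576 0.7687] 3.2682692333611434
0.6405 top [0.0574 0.7515] 1.1319022542001096
0.6405 scene [0.0566 0.7628] 2.9024278346612054
0.643 top [0.0574 0.7199] 1.114700767368359
0.643 scene [0.0569 0.7368] 3.5633394044803435
1001 986 [0.675 0.191 0.11 ] [ 0.675 -0.014  0.738] panel angle 0.740822218701415
grip [0.5726 0.1999 0.1932] r 0.21932651506575443 angle 0.7417056722818527
```

```bash
python3 - <<'E'
from fitbl import *
for yaw in (-.035,-.026,-.015):
    f=lambda q:cost([q[0],.0573,yaw,q[1]],V[1:])
    f2=lambda q:cost([q[0],.0573,yaw,q[1]],V)
    for nm,g in(('scene',f),('both',f2)):
        r=minimize(g,[.6405,.77],method='Nelder-Mead',options=dict(initial_simplex=[[.638,.75],[.645,.75],[.638,.80]],xatol=1e-5));print(yaw,nm,r.x.round(4),r.fun)
c=load('t11');im=c['pixels'].astype(int).sum(-1)
for u in (262,263,264): print(u,'top end',im[140:152,u],'bot',im[190:202,u])
_,A=frame([0,0,0,-.026,0])
for x in (.6385,.6405):
    C=np.array([x,.0575,.048]);print(x,[proj(c,A@[sx,0,sz]+C).round(2) for sx,sz in((.075,.03),(.075,-.03),(-.075,.03),(-.075,-.03))])
# scene direct line angles
c=V[1][0];d=V[1][2];u0,v0,_,_=V[1][1]
rows=np.arange(10,34);cen=[(d[r]*np.arange(d.shape[1]))[:].sum()/d[r].sum() for r in rows]
k=np.polyfit(rows,cen,1);res=np.array(cen)-np.polyval(k,rows);print('du/dv',k[0],res.std())
for b in np.arange(.7,.86,.02):
    pv=A@[-.06,0,.01]+np.array([.6395,.0573,.048]);dd=A@[-np.cos(b),0,np.sin(b)]
    q0=proj(c,pv+dd*.05);q1=proj(c,pv+dd*.13);print(round(b,2),((q1-q0)[0]/(q1-q0)[1]).round(4))
E
```

```text
t11 64.0
s11 102.0
-0.035 scene [0.6398 0.7382] 2.7521470791560683
-0.035 both [0.6397 0.7385] 6.642549658628331
-0.026 scene [0.639  0.7636] 2.9434488462721173
-0.026 both [0.6392 0.7631] 4.072899255615008
-0.015 scene [0.6399 0.7777] 3.3132582764694782
-0.015 both [0.641  0.7716] 8.373444813458171
262 top end [399 404 415 422 397 295 183 140 144 138 140 143] bot [139 191 234 241 239 244 257 292 333 351 350 343]
263 top end [396 402 412 424 395 294 177 135 138 141 138 140] bot [137 149 164 167 165 167 208 290 368 402 400 385]
264 top end [397 400 412 423 396 306 204 161 153 146 136 132] bot [168 160 155 162 183 201 241 310 390 426 431 409]
0.6385 [array([262.54, 144.67]), array([263.45, 148.56]), array([261.19, 194.7 ]), array([262.16, 196.68])]
0.6405 [array([262.54, 144.  ]), array([263.45, 147.92]), array([261.19, 194.03]), array([262.16, 196.03])]
du/dv 0.5272713303229972 0.03604803454947295
0.7 0.5738
0.72 0.5595
0.74 0.5453
0.76 0.5312
0.78 0.5172
0.8 0.5034
0.82 0.4896
0.84 0.4759
0.86 0.4622
```

```bash
python3 - <<'E'
import cv2,numpy as np
a=cv2.imread('pics/bl_s11.png');b=cv2.imread('pics/bl_t11.png');h=min(a.shape[0],b.shape[0]);cv2.imwrite('pics/bl.png',np.hstack([a[:h],b[:h]]))
E
```

```text
(no output)
```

View pics/bl.png

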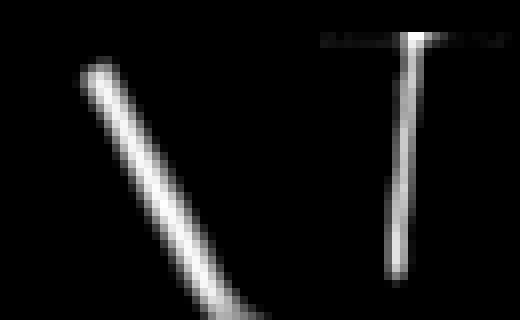

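```bash
cat > pe.py <<'E'
from fit import *
import sys
c=load(sys.argv[1]);im=c['pixels'].astype(float);r0,r1=int(sys.argv[2]),int(sys.argv[3])
g=im[...,1]/im[...,0]  # wood bench higher g ratio than panel
u=[];rows=np.arange(r0,r1)
for v in rows:
    a=g[v,325:375];hi=np.median(a[:5]) ;t=.62
    i=np.where(a<t)[0]
    i=i[0]; u.append(325+i-1+(a[i-1]-t)/(a[i-1]-a[i]))
u=np.array(u);k=np.polyfit(rows,u,1);r=u-np.polyval(k,rows);ok=abs(r)<.5;k=np.polyfit(rows[ok],u[ok],1)
print('du/dv',k[0],r.std(),ok.sum(),u[:3],u[-3:])
Rz=R.from_euler('z',-.026).as_matrix();H=np.array([.7342,.1951,.045])
for t in np.arange(.68,.86,.02):
    B=Rz@R.from_euler('y',t).as_matrix();q=[proj(c,H+B@[-l,-.075,.006]) for l in np.linspace(.03,.165,10)];q=np.array(q)
    m=np.polyfit(q[:,1],q[:,0],1);print(t.round(2),m[0].round(4),q[0].round(1),q[-1].round(1))
E
python3 pe.py s11 191 222
```

```text
du/dv 0.8526462779156323 7.36895701633085 1 [336.06582857 336.62325956 337.2775    ] [324.66778329 324.70487296 324.70477876]
0.68 0.5903 [354.  223.8] [334.7 191.1]
0.7 0.5741 [354.1 223.8] [335.2 190.8]
0.72 0.558 [354.3 223.8] [335.7 190.6]
0.74 0.542 [354.4 223.8] [336.2 190.4]
0.76 0.5262 [354.5 223.8] [336.8 190.2]
0.78 0.5104 [354.6 223.8] [337.3 190. ]
0.8 0.4948 [354.7 223.8] [337.9 189.8]
0.82 0.4792 [354.9 223.9] [338.5 189.7]
0.84 0.4637 [355.  223.9] [339.1 189.5]pe.py:10: RankWarning: Polyfit may be poorly conditioned
  u=np.array(u);k=np.polyfit(rows,u,1);r=u-np.polyval(k,rows);ok=abs(r)<.5;k=np.polyfit(rows[ok],u[ok],1)
```

```bash
sed -i "s/i=np.where(a<t)\[0\]/w=a.copy(); s0=int(max(0,336+(v-191)*.54-325-6)); w[:s0]=1; a=w; i=np.where(a<t)[0]/" pe.py; python3 pe.py s11 193 221 | head -5; python3 - <<'E'
import numpy as np
c=dict(np.load('pics/s11.npz'));g=c['pixels'].astype(float)
for v in (195,205,215): print((g[v,330:358,1]/g[v,330:358,0]).round(2))
E
```

```text
du/dv 0.5476507774038745 0.12902061357245692 28 [337.2775     337.9624918  338.47777159] [350.99828863 351.52749206 351.93288719]
0.68 0.5903 [354.  223.8] [334.7 191.1]
0.7 0.5741 [354.1 223.8] [335.2 190.8]
0.72 0.558 [354.3 223.8] [335.7 190.6]
0.74 0.542 [354.4 223.8] [336.2 190.4]
[0.78 0.77 0.78 0.78 0.78 0.78 0.76 0.73 0.65 0.59 0.57 0.57 0.57 0.57
 0.57 0.57 0.58 0.58 0.57 0.57 0.57 0.58 0.57 0.57 0.57 0.57 0.57 0.57]
[0.78 0.79 0.79 0.79 0.8  0.8  0.8  0.8  0.81 0.8  0.8  0.78 0.74 0.65
 0.58 0.57 0.57 0.58 0.57 0.57 0.57 0.58 0.58 0.58 0.58 0.58 0.58 0.58]
[0.78 0.79 0.79 0.79 0.8  0.8  0.8  0.81 0.8  0.8  0.8  0.8  0.8  0.8
 0.8  0.8  0.8  0.78 0.74 0.65 0.57 0.57 0.56 0.57 0.57 0.57 0.57 0.57]
```

Panel reads 0.733 (edge), 0.741 (depth) and 0.742 (TCP); the blade reads about 0.766. I'll raise the panel by about 0.03 rad.

Request:
arm_command(rows=[{"xyz": [-0.0002, 0, -0.0033], "delta_rot": [0, -0.015, 0], "gripper": 0.003}, {"xyz": [-0.0002, 0, -0.0033], "delta_rot": [0, -0.012, 0], "gripper": 0.003}, {"xyz": [0, 0, 0], "delta_rot": [0, 0, 0], "gripper": 0.003}, {"xyz": [0, 0, 0], "delta_rot": [0, 0, 0], "gripper": 0.003}, {"xyz": [0, 0, 0], "delta_rot": [0, 0, 0], "gripper": 0.003}, {"xyz": [0, 0, 0], "delta_rot": [0, 0, 0], "gripper": 0.003}, {"xyz": [0, 0, 0], "delta_rot": [0, 0, 0], "gripper": 0.003}])

```text
time: 17.4
tool_pos: [0.5638, 0.2002, 0.1844]
tcp_rot: [-2.899, 0.036, 1.184]
wrist_force: [6.3, 3.5, -6.2]
width: 0.148
```

```bash
python3 - <<'E'
from h import *
s=bot.read_state();print(s['tool_pos'],s['wrist_force'],s['width'],abs(s['joint_vel']).max(),s['time'])
A=R.from_rotvec(s['tcp_rot']).as_matrix();g=s['tool_pos']-.019*A[:,2]
H=np.array([.7342,.1951,.045]);d=g-H;print('angle',np.arctan2(d[2],-d[0]*np.cos(.026)+d[1]*np.sin(.026)))
c=shot('scene','s12');shot('top','t12')
W=cloud(c);im=c['pixels'].astype(int)
m=(im[...,0]-im[...,2]>75)&(im[...,0]>130)&(im[...,1]<im[...,0]*.68)
m[:180]=0;m[:,:338]=0;m[230:]=0;m[:,385:]=0
m=cv2.erode(m.astype(np.uint8),np.ones((5,5)))>0
P=W[m];P=P[~np.isnan(P).any(1)];k=np.ones(len(P),bool)
for t in(.02,.008,.006,.006):
    ce=P[k].mean(0);n=np.linalg.svd(P[k]-ce,full_matrices=False)[2][2];k=abs((P-ce)@n)<t
print('depth angle',np.arccos(abs(n[2])))
cv2.imwrite('pics/c12.png',cv2.resize(c['pixels'][150:250,280:380,::-1],(600,600),interpolation=2))
E
python3 pe.py s12 193 221
sed 's/t11/t12/g;s/s11/s12/g' fitbl.py > fitbl2.py; python3 fitbl2.py | head -6
```

```text
[0.56375316 0.20021271 0.18438444] [ 6.33514014  3.49371939 -6.16043272] 0.14789644568283095 0.0017382767402813397 17.4
angle 0.771635902260494
depth angle 0.7742775117315716
du/dv 0.5202188635218703 0.14928966521462805 27 [338.09960784 338.6324406  339.28482759] [351.16018018 351.82732417 352.32334385]
0.68 0.5903 [354.  223.8] [334.7 191.1]
0.7 0.5741 [354.1 223.8] [335.2 190.8]
0.72 0.558 [354.3 223.8] [335.7 190.6]
0.74 0.542 [354.4 223.8] [336.2 190.4]
0.76 0.5262 [354.5 223.8] [336.8 190.2]
0.78 0.5104 [354.6 223.8] [337.3 190. ]
0.8 0.4948 [354.7 223.8] [337.9 189.8]
0.82 0.4792 [354.9 223.9] [338.5 189.7]
0.84 0.4637 [355.  223.9] [339.1 189.5]
t12 64.0
s12 102.0
all [ 0.6408  0.0591 -0.0115  0.7566] 5.374844068793976
all [ 0.6391  0.0577 -0.0244  0.7603] 4.3190561085640855
all [ 0.6404  0.0587 -0.0142  0.7608] 4.721969455512313
0.638 top [0.0573 0.7769] 1.14060932487718
```

View pics/c12.png

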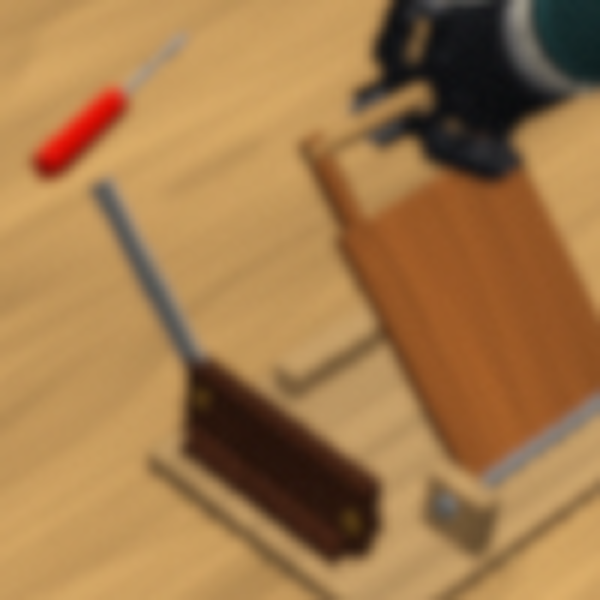

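The blade and the panel's edge look parallel in the picture: the panel reads 0.768–0.774 rad and the blade 0.76–0.777. The bevel is standing free and the arm is still. Handing in.

```bash
python3 -c "
from workcell import bot
print(bot.finish_job())"
```

```text
the job is handed in; nothing more can be done
None
```

I stood the bevel upright between the rails with its blade end away from the hinge and let go of it. I then swung the panel up by its dowel and handed in with the gripper still holding it. The hand-in reported no verdict.

**Angles:** the panel read 0.768 (edge in the image), 0.772 (gripper pose) and 0.774 rad (depth). The blade came out at about 0.765 rad, with estimates from 0.75 to 0.78 depending on where along the rails the stock is taken to be. The rough first fit in the cradle disagreed, at about 0.80; I trusted the later, upright measurements. The allowed difference is 0.06 rad.

**Bevel:** in the last picture it was standing free. After I let go it was about 3 mm or less from the slot point along the rails, within 1 mm across and in line with them. The fingers were far from it.

**Hold and timing:** arm joint speeds were below 0.002 rad/s, the dowel was gripped with 40 N commanded, and the clock read about 17.5 s. I steered clear of the other things on the bench but did not measure each one at the end.

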